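Stack the empty tote end-for-end on the vial tote

TASK

Stack the empty grey tote on the identical one that holds vials, so that the two interlock and the upper one does not nest down onto the vials: turn it end for end relative to the filled tote, tip its tongue down and slide it under the filled tote's lip, then let the other end down until both heel feet rest on the rim and it sits level, fully home. Let go, leave the filled tote where it stands, and do not push the other things on the bench about.

Things in the scene. Friction and masses are not known exactly. Their poses are not given: they have to be found in the camera images.
- tote_empty: (All sizes in mm.) Empty grey stack-or-nest tote to be moved, about 0.35 kg. 180 (x) x 130 (y) x 70 high, walls 4; origin centre of underside, z up. Below z=30 it is narrower, 166 x 114; above, inside 172 x 122. Tongue at the -x end, hook at the +x end with two heel feet below. Grip ridge across the middle (ridge). Starts facing within 0.6 rad of the filled tote's way
- tote_filled: (mm) Identical tote holding 8 vials fixed to its floor (tops z=48), about 3 kg, loose on the bench: pushes over 10 N may slide it. Hook at its +x end, same frame. Stacked, the upper tote's origin is 62 above this one, x axes opposite, play 3 in x, 4 in y each way. A level descent fouls lip or rim: tip the tongue end down 0.15 to 0.3 rad. The same way round it drops onto the vials
- ridge (a point): on the empty tote, middle of the ridge's top, at (0, 0, 57) in its frame. The ridge runs along y, full width, 16 thick in x from z=29 to 57 and 30 thick below z=29; over 60 free inside on either side in x. Grip it across x from above
- tongue_tip (a point): on the empty tote: middle of the tongue's end edge, underside, at (-107, 0, 0) in its frame. The tongue is flat, 42 wide (y), 6 thick (z=0 to 6), and sticks out 24 from the body. Above it the end wall has a 58 wide scoop between two shoulders of full rim height
- heel (a point): on the empty tote: midway between its two heel feet at the height of their undersides, (88, 0, 8) in its frame. Feet at |y| = 34 to 54, 6 thick, reaching to x = 93, fixed under the +x (hook) end
- lip (a point): on the filled tote: middle of the hook lip's inner lower edge, (96, 0, 73) in its frame. Lip x = 96 to 114, z = 73 to 78, on two cheeks (inner faces |y| = 26, tops z = 78, from the wall outward); back stop face at x = 110. Below the lip the hook is open downward
- end_wall (a point): on the filled tote: middle of the top of the +x end wall on which the tongue rests, (88, 0, 62) in its frame; wall x = 86 to 90, so a gap of 6 in x between it and the lip's edge and 11 in height below the lip
- far_rim (a point): on the filled tote: middle of the -x end at rim height, (-88, 0, 70) in its frame; the heel feet rest on the shoulders (|y| = 29 to 65, x = -90 to -86) to either side of the scoop here
- kitchen_timer: bystander: round white bench timer, 62 across, 34 high; origin under its centre
- dropper_a: bystander: brown dropper bottle, 36 across, 102 high; origin under its centre
- dropper_b: bystander: brown dropper bottle, 33 across, 90 high; origin under its centre
- tape_reel: bystander: reel of plaster tape, 81 x 78 x 53; origin under its centre
- black_marker: bystander: marker pen lying between the totes, 137 long, 16 high; origin under its centre
- green_slide_box: bystander: flat closed slide box, 71 x 100 x 36; origin under its centre

How it is judged:
By the outcome, as a careful person would: the job done as asked, in the order asked, and still so for the second after the job is handed in, with the robot touching nothing.
It also fails if it takes over 64 s, if anything falls off the work surface, if the arm or the gripper's body presses on something with over 40 N, if the wrist force passes 120 N, or if a joint passes its speed limit or range.

ROBOT

A 7-joint arm with a two-finger parallel gripper is mounted at the origin on a cart in front of the work surface, level with it; the furniture and walls round the work are solid. World frame = base frame: x ahead of the robot, y to its left, z up, the work surface at z = 0. Lengths are in m, angles in degrees, forces in N, time in s.
With the tool pointing down it reaches from about 0.425 to 0.825 m from the base axis. Payload 3.6 kg.
Tool frame: the origin (TCP) lies between the finger pads; the fingertips stand 8 mm ahead of it and the grasp point (between the pads) lies 11 mm behind it; z points along the fingers, x is the direction in which the jaws open and shut, and the axes are right-handed (so a half turn about z gives the same grasp; the last joint's range is limited). The gripper opens to 93 mm and grips with 3 to 60 N. Pads are 15 mm wide; open, the fingers measure 128 mm over their backs; the gripper's body (75 mm by 188 mm) begins 65 mm behind the grasp point.
Start: joints at [-74.57, 35.231, -0.722, 81.555, 0.464, 63.22, -2.315], TCP at [0.189, 0.622, 0.227] pointing down, gripper open.
Joint ranges: [-178.69, 178.69], [-17.37, 117.87], [-77.05, 75.6], [15.02, 138.74], [-78.02, 258.01], [0.78, 113.62], [-162.83, 162.83]. Speed limits (degrees/s): [159.86, 159.86, 180, 180, 180, 180, 180].

INTERFACE

Orientations are given as a 3x3 rotation matrix whose columns are the frame's x, y, z axes.
In Python, from station import env, imaging gives the robot as it stands.
- The arm moves only by the tool play_rows, never from a script. Its argument "motion" is a list of rows, each an object of numbers: "x", "y", "z": the shift along the tool's x, y, z in m; "turn": the turn about the tool's z in degrees; "jaw": the opening, from 0 (shut) to 1 (fully open). A call has exactly 8 rows; each row shifts and turns the commanded pose from where the row before left it, along the tool's axes as they then stand; what a row does not reach is not made up. A row lasts 1/10 s, in which the tool goes at most 50 mm and 8.59 degrees, less where a joint would pass 70% of its speed; a pose out of reach is approached as far as the arm can. A call is refused whole if a number of a shift passes 0.05 or a number of a turn 8.59, either way. A call with a gripper value outside its range is refused whole. The fingers move at their own pace and stop on an object; "squeeze" is the grip in N (left out, the last holds). Time passes only in rows, so rows that do not move let the fingers close, or fill a call up. It gives the time, the measured TCP pose, the force and the opening at its end, in the units of the state.
- env.sense(): the state, without advancing time (a new reading comes with each control period).
- imaging.get_image(name): name is "side" or "top"; returns a dict with "color" (384x512x3 uint8, red, green, blue), "fx", "fy", "cx", "cy" (pixels), "dist" ([k1, k2, p1, p2, k3] as OpenCV has them; the pictures are not rectified), "rvec" (rotation vector, rad) and "tvec" (3), from world to camera coordinates, as OpenCV has them. Camera axes: x right, y down, z forward; pixel columns grow to the right and rows downward; lengths in m; the calibration is good to about 2 mm. A picture is of the moment at which its call begins. There is no depth.
- env.sign_off(): hands the job in, once; it reports no verdict.
The state is a dict: "time_s": time; "joint_pos": joint angles; "qd": joint speeds; "joint_torque": joint torques, N m; "tcp_pos": TCP position; "tool_rot": TCP orientation; "wrist_force": force on the tool from outside, world axes, zero at the start; "moment": the same for the moment, N m; "opening": opening from 0.0 (shut) to 1.0 (fully open).
Only numpy, scipy, OpenCV 4.12 (cv2) and the standard library are available. Lean on these libraries where they do the work, as an engineer would, in place of code of your own. Each camera call takes 0.05 s, during which the arm holds its last target.

## Working session

There is one attempt and no reset: what is moved stays moved. The work goes in short steps, Python scripts to look and compute and a tool call to move; the robot and the scene stay as the last step left them, time stands still between calls to the robot, and variables do not carry over. Pictures are saved under pics/ and viewed, and the job is handed in when it is done.

Besides the shell and the picture viewer there is one more tool, called after "Request:" in YAML: its name, and indented under it one key for each argument. play_rows: Moves the arm, as the interface text tells. Its arguments: {"type":"object","properties":{"motion":{"type":"array"},"squeeze":{"type":"number"}},"required":["motion"]}

```bash
mkdir -p pics; ls
cat > h.py <<'E'
import numpy as np, cv2
from station import env, imaging
def cam(n):
    return imaging.get_image(n)
def save(n,f):
    d=cam(n); np.savez('pics/'+f+'.npz',**d); cv2.imwrite('pics/'+f+'.png',d['color'][:,:,::-1]); return d
def load(f): return dict(np.load('pics/'+f+'.npz'))
def K(d): return np.array([[d['fx'],0,d['cx']],[0,d['fy'],d['cy']],[0,0,1]],float)
def proj(d,P): return cv2.projectPoints(np.asarray(P,float).reshape(-1,1,3),d['rvec'],d['tvec'],K(d),d['dist'])[0][:,0]
def ray(d,uv,z):
    p=cv2.undistortPoints(np.array(uv,float).reshape(-1,1,2),K(d),d['dist'])[:,0]
    R=cv2.Rodrigues(d['rvec'])[0]; c=-R.T@np.asarray(d['tvec']).ravel()
    r=np.c_[p,np.ones(len(p))]@R
    return c+r*((np.broadcast_to(z,len(p))-c[2])/r[:,2])[:,None]
def crop(f,x0,y0,x1,y1,s,out):
    im=cv2.imread('pics/'+f+'.png')[y0:y1,x0:x1]; cv2.imwrite('pics/'+out+'.png',cv2.resize(im,None,fx=s,fy=s,interpolation=cv2.INTER_CUBIC))
E
python3 - <<'E'
from h import *
a=save('top','t0');b=save('side','s0')
for d in(a,b):
    R=cv2.Rodrigues(d['rvec'])[0]; print(-R.T@np.ravel(d['tvec']),R[2],d['fx'])
print(env.sense())
E
```

```text
pics
[ 0.30099413 -0.13058726  1.3830309 ] [ 0.19426138 -0.02326812 -0.98067381] 424.73991290420213
[-0.02480133 -1.14519087  0.57692355] [ 0.48120115  0.7883593  -0.38332111] 435.0823276430464
{'time_s': 0.1, 'joint_pos': array([-74.57026727,  35.28073876,  -0.72417483,  81.6317823 ,
         0.46729533,  63.22072014,  -2.31737343]), 'qd': array([-0.02088477, -0.12006812, -0.03941763, -0.22456761,  0.02211083,
        0.02139514, -0.02555166]), 'joint_torque': array([ 7.91966850e-04, -4.60038722e+01,  2.09861803e-01, -1.66245264e+01,
       -6.11329917e-02,  1.68650493e-02,  1.33074814e-04]), 'tcp_pos': array([0.18926606, 0.62110304, 0.22563268]), 'tool_rot': array([[ 2.91443431e-01,  9.56587877e-01, -6.00791947e-04],
       [ 9.56585363e-01, -2.91444043e-01, -2.19369205e-03],
       [-2.27355646e-03,  6.46283543e-05, -9.99997413e-01]]), 'wrist_force': array([ 0.91050161, -0.02376028, -0.38785244]), 'moment': array([0.00338403, 0.00023515, 0.01017775]), 'opening': 0.9990455134115973}
```

View pics/t0.png

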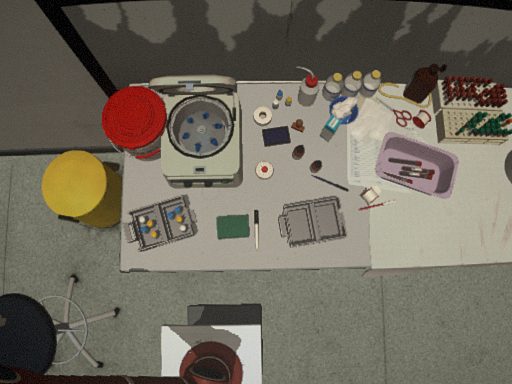

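View pics/s0.png

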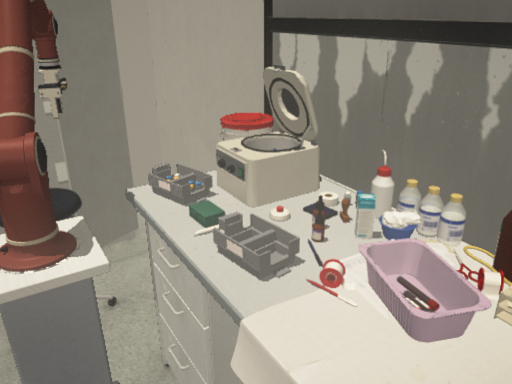

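Run:
```python
from h import *
crop('t0',115,185,205,260,8,'t0a'); crop('t0',270,185,360,260,8,'t0b')
crop('s0',140,150,220,210,8,'s0a'); crop('s0',205,205,305,280,8,'s0b')
d=load('t0'); print(proj(d,[[.5,0,0],[.5,.2,0],[.5,-.2,0],[.7,0,0]]), ray(d,[(162,223),(312,221)],.06))
```

```text
[[210.28200508 215.38513208]
 [150.03339116 216.20994379]
 [271.1122913  214.40182213]
 [210.47098141 156.70298328]] [[ 0.46931205  0.14687672  0.06      ]
 [ 0.46800073 -0.32549743  0.06      ]]
```

View pics/t0a.png

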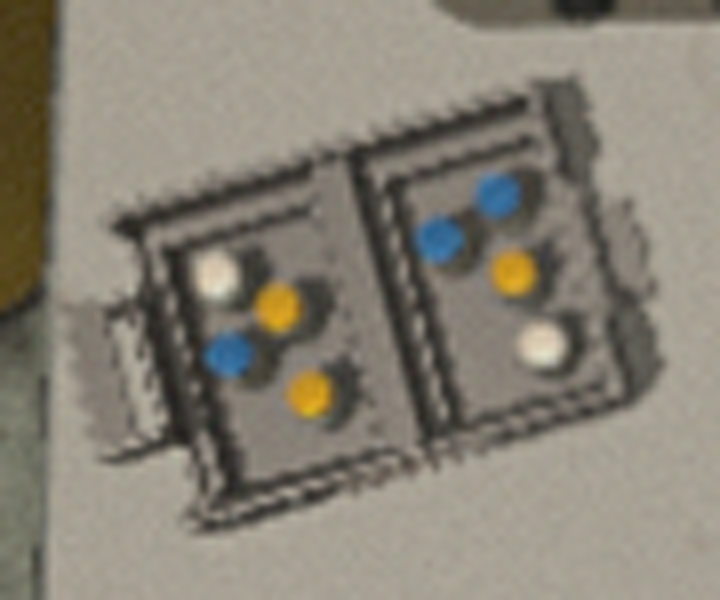

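View pics/t0b.png

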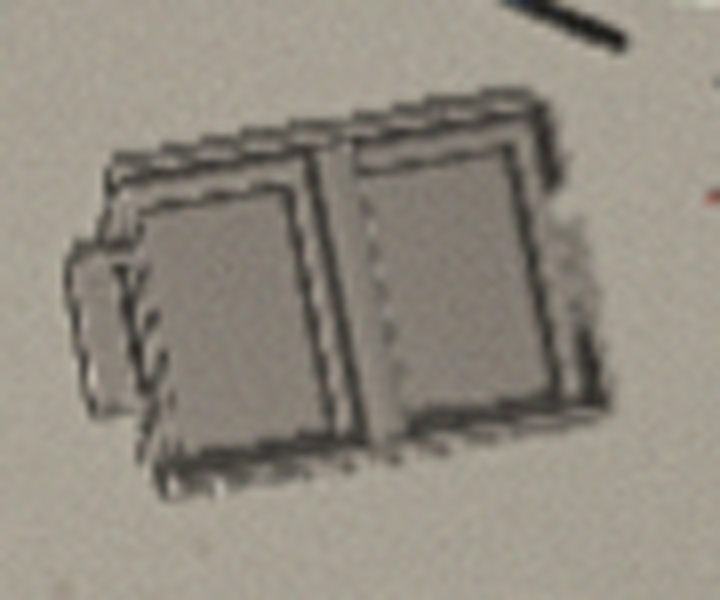

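View pics/s0a.png

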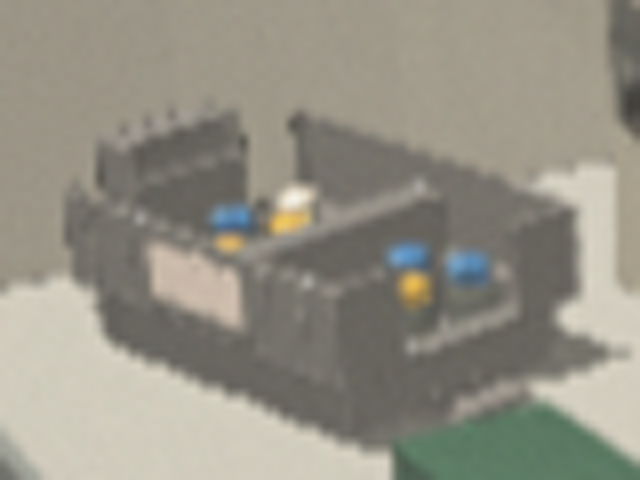

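View pics/s0b.png

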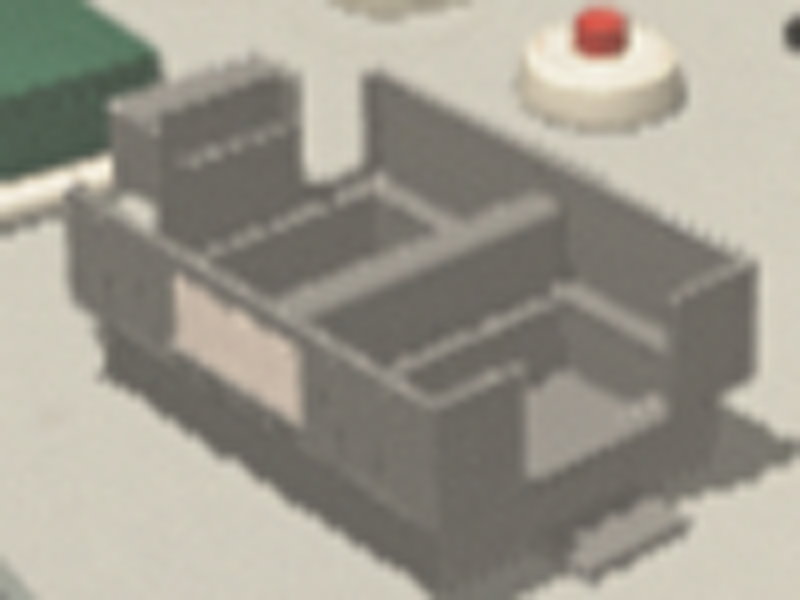

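```bash
cat > fit.py <<'E'
from h import *
from scipy.optimize import least_squares
def T(p,P):
    c,s=np.cos(p[2]),np.sin(p[2]); P=np.asarray(P,float)/1000
    z=p[3] if len(p)>3 else 0
    return np.c_[p[0]+c*P[:,0]-s*P[:,1],p[1]+s*P[:,0]+c*P[:,1],P[:,2]+z]
def box(x0,x1,y0,y1,z0,z1):
    c=[(x,y,z) for x in(x0,x1) for y in(y0,y1) for z in(z0,z1)]
    return [(c[i],c[j]) for i,j in[(0,1),(0,2),(0,4),(1,3),(1,5),(2,3),(2,6),(3,7),(4,5),(4,6),(5,7),(6,7)]]
SEG=box(-90,90,-65,65,30,70)+box(-83,83,-57,57,0,29)+box(-8,8,-61,61,29,57)+box(-107,-83,-21,21,0,6)+box(96,114,-26,26,73,78)
def overlay(f,ps,x0,y0,x1,y1,s,out,seg=SEG):
    d=load(f); im=cv2.resize(cv2.imread('pics/'+f+'.png')[y0:y1,x0:x1],None,fx=s,fy=s,interpolation=cv2.INTER_CUBIC)
    for p,col in ps:
        for a,b in seg:
            q=(proj(d,T(p,[a,b]))-[x0,y0]+.5)*s-.5
            cv2.line(im,*[tuple(int(v) for v in np.round(k)) for k in q],col,1,cv2.LINE_AA)
    cv2.imwrite('pics/'+out+'.png',im)
def fit(obs,p0):
    # obs: list of (file, modelpt, uv)
    ds={f:load(f) for f,_,_ in obs}
    def r(p): return np.concatenate([proj(ds[f],T(p,[m]))[0]-uv for f,m,uv in obs])
    s=least_squares(r,p0,loss='soft_l1'); return s.x,r(s.x).reshape(-1,2)
E
python3 - <<'E'
from fit import *
def c(o,p): return np.array(o)+(np.array(p)+.5)/8-.5
A=(115,185);B=(270,185);C=(140,150);D=(205,205)
of=[('t0',(90,65,70),c(A,(200,525))),('t0',(90,-65,70),c(A,(118,228))),('t0',(-90,-65,70),c(A,(570,83))),('t0',(-90,65,70),c(A,(645,400))),
('s0',(-90,65,70),c(C,(335,290))),('s0',(-90,-65,70),c(C,(578,208))),('s0',(90,65,70),c(C,(70,190)))]
oe=[('t0',(90,65,70),c(B,(165,492))),('t0',(90,-65,70),c(B,(112,160))),('t0',(-90,-65,70),c(B,(545,95))),('t0',(-90,65,70),c(B,(605,405))),
('s0',(-90,65,70),c(D,(437,405))),('s0',(-90,-65,70),c(D,(757,262))),('s0',(90,65,70),c(D,(70,190))),('s0',(90,-65,70),c(D,(370,75)))]
pf,rf=fit(of,[.47,.147,1.8]);pe,re=fit(oe,[.468,-.325,1.75])
print(pf,rf.round(1),pe,re.round(1)); np.savez('p.npz',pf=pf,pe=pe)
overlay('t0',[(pf,(0,255,0))],115,185,205,260,8,'o1');overlay('t0',[(pe,(0,255,0))],270,185,360,260,8,'o2')
overlay('s0',[(pf,(0,255,0))],140,150,220,210,8,'o3');overlay('s0',[(pe,(0,255,0))],205,205,305,280,8,'o4')
E
```

```text
[0.4698892  0.14393813 1.84314718] [[ 0.3  0.3]
 [ 0.7 -2.4]
 [-1.2 -0.2]
 [ 0.2 -0.3]
 [-0.6  0.8]
 [ 0.2 -0.2]
 [-1.  -0. ]] [ 0.46904892 -0.33439162  1.72549097] [[ 0.8 -0.3]
 [-0.3  0.3]
 [ 1.1 -1.1]
 [ 2.   0.3]
 [-0.6 -0.3]
 [ 0.1 -1.2]
 [-1.7 -1.3]
 [ 0.3 -1.8]]
```

View pics/o1.png

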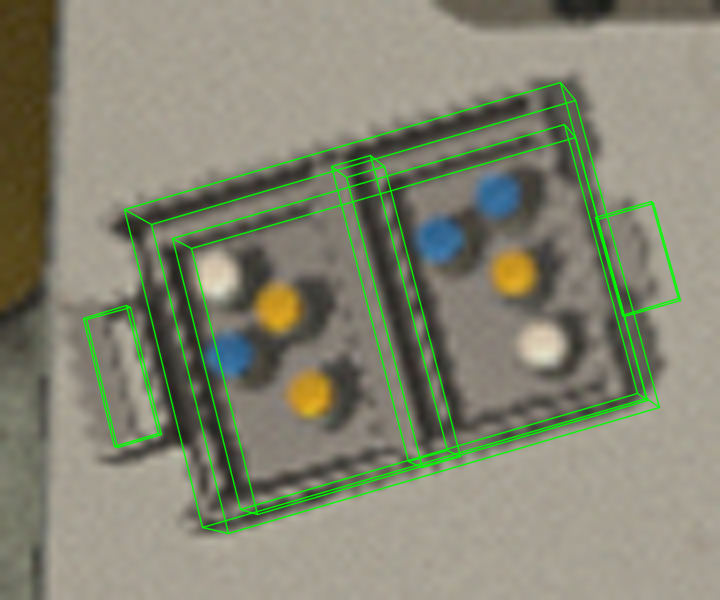

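View pics/o2.png

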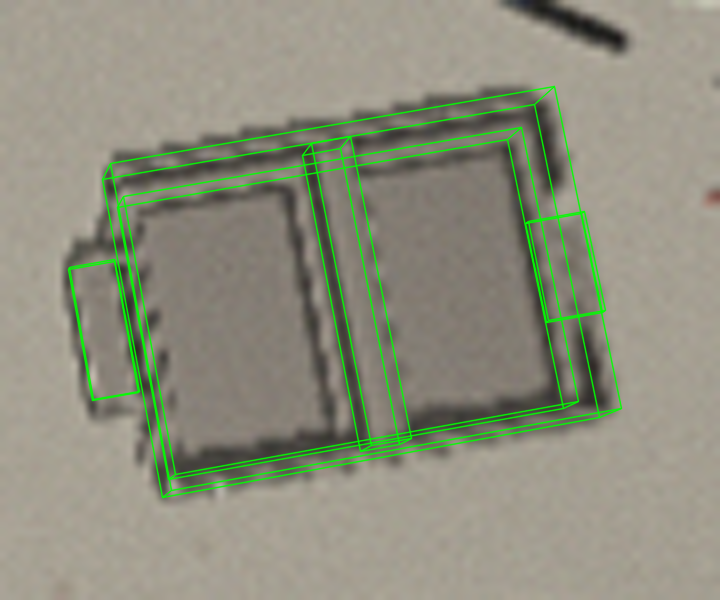

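View pics/o3.png

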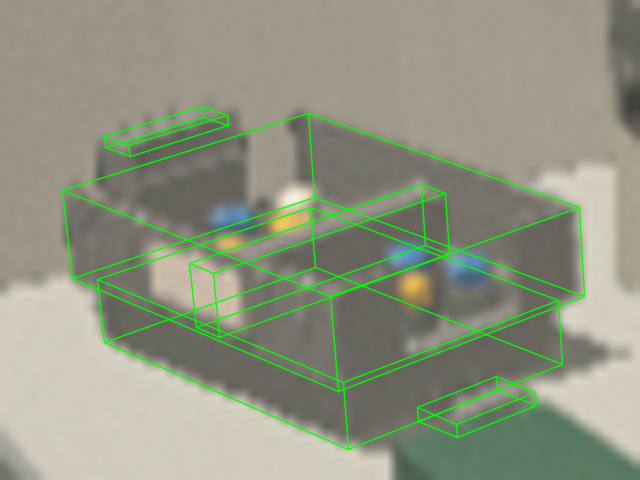

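View pics/o4.png

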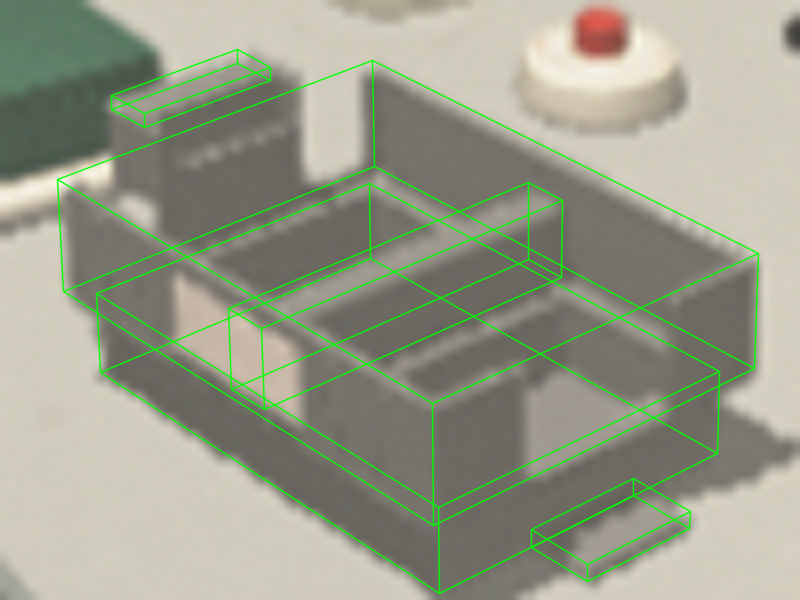

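```bash
cat > ren.py <<'E'
from fit import *
from scipy.optimize import minimize
def bx(*a): return a
BOX=[(-83,83,-57,57,0,4),(-83,83,-57,-53,0,30),(-83,83,53,57,0,30),(-83,-79,-57,57,0,30),(79,83,-57,57,0,30),
(-90,90,-65,-53,26,30),(-90,90,53,65,26,30),(-90,-79,-65,65,26,30),(79,90,-65,65,26,30),
(-90,90,-65,-61,30,70),(-90,90,61,65,30,70),(-90,-86,-65,-29,30,70),(-90,-86,29,65,30,70),
(86,90,-30,30,30,62),(90,114,-30,-26,50,78),(90,114,26,30,50,78),(110,114,-30,30,50,78),(96,114,-30,30,73,78),
(-8,8,-61,61,29,57),(-15,15,-57,57,0,29),(-107,-83,-21,21,0,6),(83,93,-54,-34,8,14),(83,93,34,54,8,14)]
B=np.array(BOX,float)/1000
def rays(d,x0,y0,x1,y1,ss):
    u=(np.arange((x1-x0)*ss)+.5)/ss-.5+x0; v=(np.arange((y1-y0)*ss)+.5)/ss-.5+y0
    g=np.stack(np.meshgrid(u,v),-1).reshape(-1,1,2)
    p=cv2.undistortPoints(g,K(d),d['dist'])[:,0]
    R=cv2.Rodrigues(d['rvec'])[0]
    return -R.T@np.ravel(d['tvec']), np.c_[p,np.ones(len(p))]@R
def cls(o,r,p,pitch=0,z=0):
    """class id per ray, 0 background. p=(x,y,yaw)"""
    from scipy.spatial.transform import Rotation as Ro
    M=Ro.from_euler('ZY',[p[2],pitch]).as_matrix()
    o=(o-[p[0],p[1],z])@M; r=r@M
    best=np.full(len(r),1e9); c=np.zeros(len(r),int)
    for b in B:
        lo,hi=b[0::2],b[1::2]
        t1=(lo-o)/r;t2=(hi-o)/r; tn=np.minimum(t1,t2);tf=np.maximum(t1,t2)
        a=tn.argmax(1);tin=tn.max(1);h=(tin<tf.min(1))&(tin<best)
        best[h]=tin[h]; s=(r[np.arange(len(r)),a]>0)
        zl=np.where(a==2,(hi[2]>.0045)*1+(hi[2]>.035)*1,0)
        if lo[2]>.029: zl=zl+3*(a!=2)
        c[h]=(1+a*12+s*6+zl)[h]
    return c,best
def setup(f,x0,y0,x1,y1,ss=3):
    d=load(f); o,r=rays(d,x0,y0,x1,y1,ss)
    im=d['color'][y0:y1,x0:x1].astype(float)
    mask=(im.max(2)-im.min(2)<40)&(im.mean(2)<235)
    return dict(o=o,r=r,im=im.mean(2),mask=mask,ss=ss,box=(x0,y0,x1,y1))
def model(S,p,**k):
    c,_=cls(S['o'],S['r'],p,**k); h,w=S['im'].shape;s=S['ss']
    F=np.stack([(c==i).reshape(h,s,w,s).mean((1,3)) for i in np.unique(c)],-1)
    m=S['mask']; A=F[m];y=S['im'][m]; wt=np.ones(len(y))
    for _ in range(4):
        q=np.linalg.lstsq(A*wt[:,None],y*wt,rcond=None)[0]; e=A@q-y; wt=np.sqrt(1/(1+(e/12)**2))
    return np.log1p((e/12)**2).mean(), F@q
def fitp(Ss,p0,**k):
    f=lambda v: sum(model(S,[p0[0]+v[0]/1000,p0[1]+v[1]/1000,p0[2]+v[2]/100],**k)[0] for S in Ss)
    r=minimize(f,[0,0,0],method='Nelder-Mead',options=dict(initial_simplex=[[0,0,0],[5,0,0],[0,5,0],[0,0,4]],xatol=.1,fatol=1e-5,maxiter=150))
    v=r.x; return np.array([p0[0]+v[0]/1000,p0[1]+v[1]/1000,p0[2]+v[2]/100]),r.fun
E
time python3 - <<'E'
from ren import *
z=np.load('p.npz')
W={'f':[('t0',120,185,202,256),('s0',143,158,218,212)],'e':[('t0',272,188,352,254),('s0',208,208,305,285)]}
for n in 'fe':
    Ss=[setup(*w) for w in W[n]]
    for sub in([0],[1],[0,1]):
        p,c=fitp([Ss[i] for i in sub],z['p'+n]); print(n,sub,p.round(4),round(c,4))
        if len(sub)==2:
            for i,S in enumerate(Ss):
                m=model(S,p)[1]; im=np.hstack([S['im'],m]); cv2.imwrite(f'pics/r_{n}{i}.png',cv2.resize(im.clip(0,255).astype(np.uint8),None,fx=4,fy=4,interpolation=cv2.INTER_NEAREST))
E
```

```text
f [0] [0.4704 0.1521 1.8559] 0.6782
f [1] [0.4722 0.1469 1.8598] 1.0473
f [0, 1] [0.4706 0.1515 1.8548] 1.7626
e [0] [ 0.4673 -0.3342  1.7188] 0.3759
e [1] [ 0.4674 -0.3385  1.7193] 0.5218
e [0, 1] [ 0.4675 -0.3346  1.719 ] 0.996
real	3m37.308s
user	4m42.823s
sys	0m5.393s
```

Run:
```python
import cv2,numpy as np
for n in 'fe':
    ims=[cv2.imread(f'pics/r_{n}{i}.png') for i in(0,1)]
    w=max(i.shape[1] for i in ims)
    cv2.imwrite(f'pics/rr_{n}.png',np.vstack([cv2.copyMakeBorder(i,0,0,0,w-i.shape[1],0) for i in ims]))
```

```text
(no output)
```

View pics/rr_f.png

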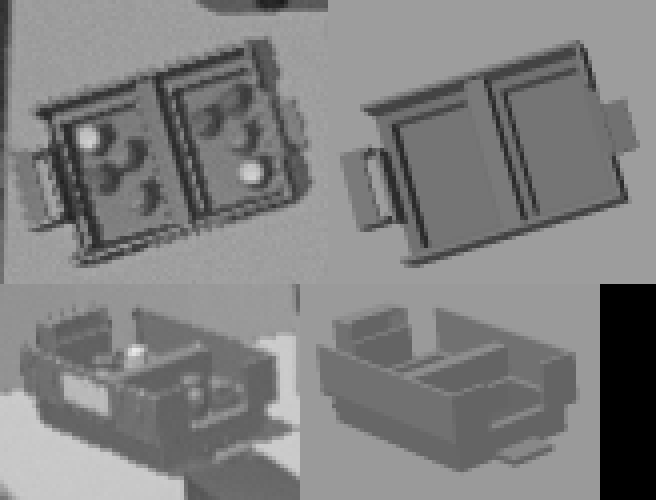

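View pics/rr_e.png

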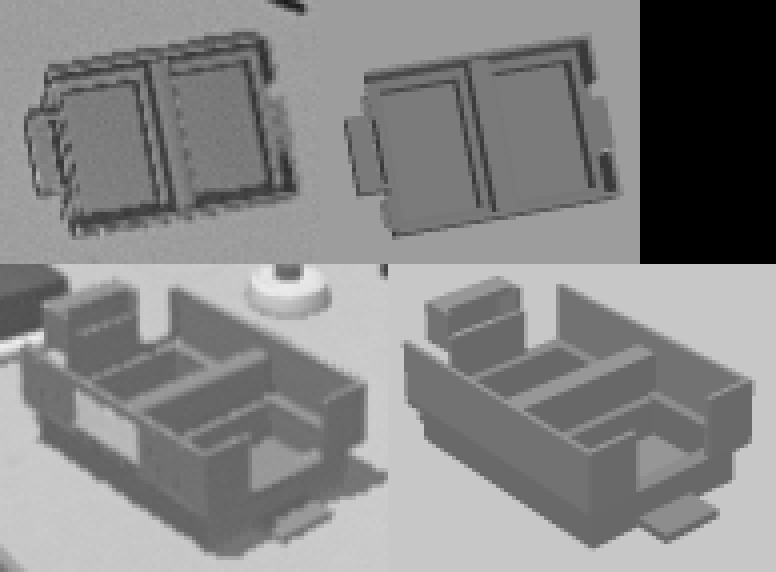

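```bash
cat > plan.py <<'E'
import numpy as np,sys,json
from station import env
def cur():
    s=env.sense(); R=s['tool_rot']; return s['tcp_pos'],np.degrees(np.arctan2(R[1,0],R[0,0])),s
def plan(wps,jaw=1.0):
    """wps: list of (x,y,z,yawdeg(unwrapped),nrows)"""
    p,yaw,s=cur(); p=p.copy(); rows=[]; print('start',p.round(4),round(yaw,2))
    for x,y,z,yw,n in wps:
        for k in range(n):
            rem=n-k; t=np.radians(yaw); xt=np.array([np.cos(t),np.sin(t)]);yt=np.array([np.sin(t),-np.cos(t)])
            d=(np.array([x,y,z])-p)/rem
            r=[round(float(d[:2]@xt),4),round(float(d[:2]@yt),4),round(float(-d[2]),4),round((yaw-yw)/rem,2)]
            p[:2]+=r[0]*xt+r[1]*yt; p[2]-=r[2]; yaw-=r[3]; rows.append(r)
    while len(rows)%8: rows.append([0,0,0,0])
    for i in range(0,len(rows),8):
        print('['+','.join('{"x":%g,"y":%g,"z":%g,"turn":%g,"jaw":%g}'%(*r,jaw) for r in rows[i:i+8])+']')
    print('end',p.round(4),round(yaw,2))
E
python3 -c "
from plan import *
plan([(.46,.1,.24,5,16),(.4675,-.335,.20,-81.5,15)])"
```

```text
start [0.1893 0.6211 0.2256] 73.06
[{"x":-0.0262,"y":0.0257,"z":-0.0009,"turn":4.25,"jaw":1},{"x":-0.0243,"y":0.0275,"z":-0.0009,"turn":4.25,"jaw":1},{"x":-0.0221,"y":0.0293,"z":-0.0009,"turn":4.25,"jaw":1},{"x":-0.0199,"y":0.0308,"z":-0.0009,"turn":4.25,"jaw":1},{"x":-0.0176,"y":0.0322,"z":-0.0009,"turn":4.25,"jaw":1},{"x":-0.0151,"y":0.0334,"z":-0.0009,"turn":4.26,"jaw":1},{"x":-0.0126,"y":0.0345,"z":-0.0009,"turn":4.25,"jaw":1},{"x":-0.01,"y":0.0353,"z":-0.0009,"turn":4.26,"jaw":1}]
[{"x":-0.0074,"y":0.036,"z":-0.0009,"turn":4.25,"jaw":1},{"x":-0.0047,"y":0.0364,"z":-0.0009,"turn":4.26,"jaw":1},{"x":-0.002,"y":0.0367,"z":-0.0009,"turn":4.25,"jaw":1},{"x":0.0008,"y":0.0367,"z":-0.0009,"turn":4.26,"jaw":1},{"x":0.0035,"y":0.0365,"z":-0.0009,"turn":4.25,"jaw":1},{"x":0.0062,"y":0.0362,"z":-0.0009,"turn":4.26,"jaw":1},{"x":0.0088,"y":0.0356,"z":-0.0009,"turn":4.25,"jaw":1},{"x":0.0115,"y":0.0349,"z":-0.0009,"turn":4.26,"jaw":1}]
[{"x":-0.002,"y":0.0289,"z":0.0027,"turn":5.77,"jaw":1},{"x":0.0009,"y":0.029,"z":0.0027,"turn":5.77,"jaw":1},{"x":0.0038,"y":0.0288,"z":0.0027,"turn":5.77,"jaw":1},{"x":0.0067,"y":0.0282,"z":0.0027,"turn":5.77,"jaw":1},{"x":0.0095,"y":0.0274,"z":0.0027,"turn":5.77,"jaw":1},{"x":0.0122,"y":0.0263,"z":0.0027,"turn":5.76,"jaw":1},{"x":0.0148,"y":0.025,"z":0.0026,"turn":5.77,"jaw":1},{"x":0.0172,"y":0.0234,"z":0.0027,"turn":5.76,"jaw":1}]
[{"x":0.0194,"y":0.0215,"z":0.0026,"turn":5.77,"jaw":1},{"x":0.0215,"y":0.0194,"z":0.0027,"turn":5.76,"jaw":1},{"x":0.0234,"y":0.0172,"z":0.0026,"turn":5.77,"jaw":1},{"x":0.025,"y":0.0148,"z":0.0027,"turn":5.76,"jaw":1},{"x":0.0263,"y":0.0122,"z":0.0026,"turn":5.77,"jaw":1},{"x":0.0274,"y":0.0095,"z":0.0027,"turn":5.76,"jaw":1},{"x":0.0282,"y":0.0066,"z":0.0026,"turn":5.77,"jaw":1},{"x":0,"y":0,"z":0,"turn":0,"jaw":1}]
end [ 0.4676 -0.335   0.2   ] -81.5
```

Request:
play_rows:
  motion:
    - {"x": -0.026,"y": 0.026,"z": -0.001,"turn": 4.2,"jaw": 1}
    - {"x": -0.024,"y": 0.027,"z": -0.001,"turn": 4.2,"jaw": 1}
    - {"x": -0.022,"y": 0.029,"z": -0.001,"turn": 4.2,"jaw": 1}
    - {"x": -0.02,"y": 0.031,"z": -0.001,"turn": 4.2,"jaw": 1}
    - {"x": -0.018,"y": 0.032,"z": -0.001,"turn": 4.2,"jaw": 1}
    - {"x": -0.015,"y": 0.033,"z": -0.001,"turn": 4.2,"jaw": 1}
    - {"x": -0.013,"y": 0.034,"z": -0.001,"turn": 4.2,"jaw": 1}
    - {"x": -0.01,"y": 0.035,"z": -0.001,"turn": 4.2,"jaw": 1}

```text
time_s: 0.9
tcp_pos: [0.3242, 0.361, 0.2344]
tool_rot: [[0.774, 0.633, -0.001], [0.633, -0.774, -0.001], [-0.001, 0.0, -1.0]]
wrist_force: [0.8, 0.7, -0.6]
opening: 1.0
```

Request:
play_rows:
  motion:
    - {"x": -0.007,"y": 0.036,"z": -0.001,"turn": 4.2,"jaw": 1}
    - {"x": -0.005,"y": 0.036,"z": -0.001,"turn": 4.2,"jaw": 1}
    - {"x": -0.002,"y": 0.037,"z": -0.001,"turn": 4.2,"jaw": 1}
    - {"x": 0.001,"y": 0.037,"z": -0.001,"turn": 4.2,"jaw": 1}
    - {"x": 0.004,"y": 0.036,"z": -0.001,"turn": 4.2,"jaw": 1}
    - {"x": 0.006,"y": 0.036,"z": -0.001,"turn": 4.2,"jaw": 1}
    - {"x": 0.009,"y": 0.036,"z": -0.001,"turn": 4.2,"jaw": 1}
    - {"x": 0.011,"y": 0.035,"z": -0.001,"turn": 4.2,"jaw": 1}

```text
time_s: 1.7
tcp_pos: [0.4626, 0.1024, 0.2425]
tool_rot: [[0.995, 0.099, -0.0], [0.099, -0.995, 0.0], [-0.0, -0.0, -1.0]]
wrist_force: [0.9, 0.5, -0.9]
opening: 1.002
```

Request:
play_rows:
  motion:
    - {"x": -0.002,"y": 0.029,"z": 0.002,"turn": 5.8,"jaw": 1}
    - {"x": 0.001,"y": 0.029,"z": 0.002,"turn": 5.8,"jaw": 1}
    - {"x": 0.004,"y": 0.029,"z": 0.002,"turn": 5.8,"jaw": 1}
    - {"x": 0.007,"y": 0.028,"z": 0.002,"turn": 5.8,"jaw": 1}
    - {"x": 0.009,"y": 0.027,"z": 0.002,"turn": 5.8,"jaw": 1}
    - {"x": 0.012,"y": 0.026,"z": 0.002,"turn": 5.8,"jaw": 1}
    - {"x": 0.015,"y": 0.025,"z": 0.002,"turn": 5.8,"jaw": 1}
    - {"x": 0.017,"y": 0.023,"z": 0.002,"turn": 5.8,"jaw": 1}

```text
time_s: 2.5
tcp_pos: [0.4696, -0.1282, 0.2263]
tool_rot: [[0.757, -0.653, -0.001], [-0.653, -0.757, 0.0], [-0.001, 0.0, -1.0]]
wrist_force: [0.1, 0.2, 0.3]
opening: 1.001
```

```bash
python3 -c "
from plan import *
plan([(.4675,-.335,.20,-81.5,8)])"
```

```text
start [ 0.4696 -0.1282  0.2263] -40.77
[{"x":0.0167,"y":0.0197,"z":0.0033,"turn":5.09,"jaw":1},{"x":0.0184,"y":0.0182,"z":0.0033,"turn":5.09,"jaw":1},{"x":0.0199,"y":0.0165,"z":0.0033,"turn":5.09,"jaw":1},{"x":0.0213,"y":0.0147,"z":0.0033,"turn":5.09,"jaw":1},{"x":0.0225,"y":0.0127,"z":0.0033,"turn":5.09,"jaw":1},{"x":0.0236,"y":0.0107,"z":0.0033,"turn":5.09,"jaw":1},{"x":0.0244,"y":0.0085,"z":0.0033,"turn":5.09,"jaw":1},{"x":0.025,"y":0.0063,"z":0.0032,"turn":5.1,"jaw":1}]
end [ 0.4675 -0.335   0.2   ] -81.5
```

Request:
play_rows:
  motion:
    - {"x": 0.017,"y": 0.02,"z": 0.003,"turn": 5.1,"jaw": 1}
    - {"x": 0.018,"y": 0.018,"z": 0.003,"turn": 5.1,"jaw": 0.8}
    - {"x": 0.02,"y": 0.016,"z": 0.003,"turn": 5.1,"jaw": 0.7}
    - {"x": 0.021,"y": 0.015,"z": 0.003,"turn": 5.1,"jaw": 0.7}
    - {"x": 0.023,"y": 0.013,"z": 0.003,"turn": 5.1,"jaw": 0.7}
    - {"x": 0.024,"y": 0.011,"z": 0.003,"turn": 5.1,"jaw": 0.7}
    - {"x": 0.024,"y": 0.008,"z": 0.003,"turn": 5.1,"jaw": 0.7}
    - {"x": 0.025,"y": 0.006,"z": 0.003,"turn": 5.1,"jaw": 0.7}

```text
time_s: 3.3
tcp_pos: [0.4688, -0.3348, 0.202]
tool_rot: [[0.147, -0.989, -0.001], [-0.989, -0.147, 0.001], [-0.001, 0.001, -1.0]]
wrist_force: [0.4, 0.9, -0.1]
opening: 0.699
```

```bash
python3 -c "
from plan import *
from h import *
plan([(.4675,-.336,.10,-81.5,8)],.7)
save('side','s1');crop('s1',180,100,340,300,3,'s1a')
save('top','t1');crop('t1',260,120,380,260,4,'t1a')"
```

```text
start [ 0.4688 -0.3348  0.202 ] -81.54
[{"x":0.0001,"y":0.0002,"z":0.0128,"turn":-0,"jaw":0.7},{"x":0.0001,"y":0.0002,"z":0.0127,"turn":-0.01,"jaw":0.7},{"x":0.0001,"y":0.0002,"z":0.0128,"turn":-0,"jaw":0.7},{"x":0.0001,"y":0.0002,"z":0.0127,"turn":-0.01,"jaw":0.7},{"x":0.0002,"y":0.0002,"z":0.0128,"turn":-0,"jaw":0.7},{"x":0.0001,"y":0.0002,"z":0.0127,"turn":-0.01,"jaw":0.7},{"x":0.0002,"y":0.0001,"z":0.0128,"turn":-0,"jaw":0.7},{"x":0.0001,"y":0.0002,"z":0.0127,"turn":-0.01,"jaw":0.7}]
end [ 0.4675 -0.336   0.1   ] -81.5
```

View pics/s1a.png

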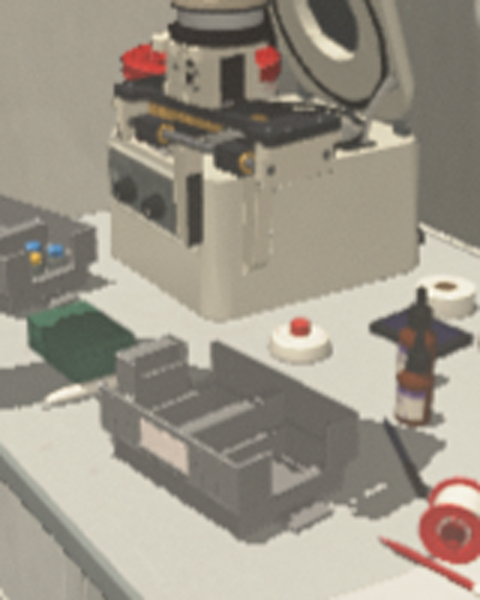

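View pics/t1a.png

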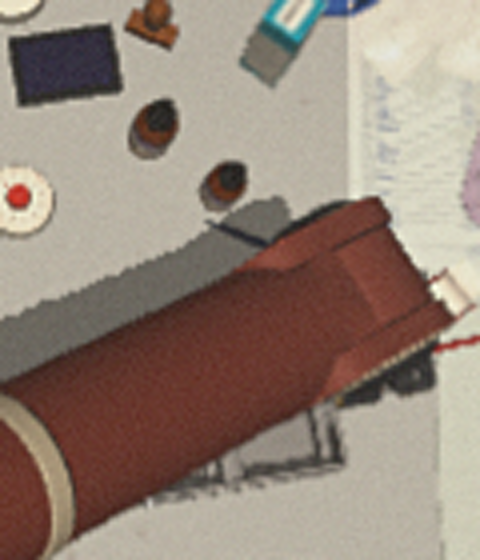

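Request:
play_rows:
  motion:
    - {"x": 0,"y": 0.001,"z": 0.022,"turn": 0,"jaw": 0.7}
    - {"x": 0,"y": 0,"z": 0.022,"turn": 0,"jaw": 0.7}
    - {"x": 0,"y": 0,"z": 0.022,"turn": 0,"jaw": 0.7}
    - {"x": 0,"y": 0,"z": 0.022,"turn": 0,"jaw": 0.7}
    - {"x": 0,"y": 0,"z": 0.022,"turn": 0,"jaw": 0.7}
    - {"x": 0,"y": 0,"z": 0.022,"turn": 0,"jaw": 0.7}
    - {"x": 0,"y": 0,"z": 0.02,"turn": 0,"jaw": 0.7}
    - {"x": 0,"y": 0,"z": 0.01,"turn": 0,"jaw": 0.7}

```text
time_s: 4.2
tcp_pos: [0.4676, -0.3321, 0.0388]
tool_rot: [[0.153, -0.988, -0.002], [-0.988, -0.153, 0.003], [-0.004, 0.002, -1.0]]
wrist_force: [0.6, 0.4, 0.2]
opening: 0.699
```

Request:
play_rows:
  motion:
    - {"x": 0,"y": 0,"z": 0,"turn": 0,"jaw": 0.5}
    - {"x": 0,"y": 0,"z": 0,"turn": 0,"jaw": 0.35}
    - {"x": 0,"y": 0,"z": 0,"turn": 0,"jaw": 0.1}
    - {"x": 0,"y": 0,"z": 0,"turn": 0,"jaw": 0.1}
    - {"x": 0,"y": 0,"z": 0,"turn": 0,"jaw": 0.1}
    - {"x": 0,"y": 0,"z": 0,"turn": 0,"jaw": 0.1}
    - {"x": 0,"y": 0,"z": 0,"turn": 0,"jaw": 0.1}
    - {"x": 0,"y": 0,"z": 0,"turn": 0,"jaw": 0.1}
  squeeze: 25

```text
time_s: 5.0
tcp_pos: [0.4682, -0.3351, 0.041]
tool_rot: [[0.15, -0.989, 0.001], [-0.989, -0.15, -0.001], [0.002, -0.001, -1.0]]
wrist_force: [0.4, -0.7, 0.8]
opening: 0.168
```

Request:
play_rows:
  motion:
    - {"x": 0,"y": 0,"z": 0,"turn": 0,"jaw": 0.1}
    - {"x": 0,"y": 0,"z": -0.01,"turn": 0,"jaw": 0.1}
    - {"x": 0,"y": 0,"z": -0.02,"turn": 0,"jaw": 0.1}
    - {"x": 0,"y": 0,"z": -0.03,"turn": 0,"jaw": 0.1}
    - {"x": 0,"y": 0,"z": -0.035,"turn": 0,"jaw": 0.1}
    - {"x": 0,"y": 0,"z": -0.035,"turn": 0,"jaw": 0.1}
    - {"x": 0,"y": 0,"z": -0.035,"turn": 0,"jaw": 0.1}
    - {"x": 0,"y": 0,"z": -0.035,"turn": 0,"jaw": 0.1}
  squeeze: 40

```text
time_s: 5.8
tcp_pos: [0.4668, -0.3327, 0.2412]
tool_rot: [[0.151, -0.989, -0.003], [-0.989, -0.151, 0.003], [-0.003, 0.002, -1.0]]
wrist_force: [0.8, -0.7, -4.6]
opening: 0.17
```

```bash
python3 -c "
from plan import *
from h import *
plan([(.47,-.2,.24,106.3,28),(.4776,.1278,.24,106.3,12)],.1)
d=load('t0'); print(ray(d,[(162,185),(243,185),(243,180),(315,166)],[.2,.2,.2,.1]), ray(d,[(162,185),(243,185)],0))
save('side','s2');crop('s2',180,100,340,300,3,'s2a')
"
```

```text
start [ 0.4668 -0.3327  0.2412] -81.34
[{"x":-0.0047,"y":-0.0008,"z":0,"turn":-6.7,"jaw":0.1},{"x":-0.0045,"y":-0.0014,"z":0,"turn":-6.7,"jaw":0.1},{"x":-0.0043,"y":-0.0019,"z":0,"turn":-6.7,"jaw":0.1},{"x":-0.0041,"y":-0.0024,"z":0,"turn":-6.7,"jaw":0.1},{"x":-0.0038,"y":-0.0028,"z":0.0001,"turn":-6.7,"jaw":0.1},{"x":-0.0034,"y":-0.0033,"z":0,"turn":-6.7,"jaw":0.1},{"x":-0.003,"y":-0.0036,"z":0.0001,"turn":-6.7,"jaw":0.1},{"x":-0.0026,"y":-0.004,"z":0,"turn":-6.7,"jaw":0.1}]
[{"x":-0.0021,"y":-0.0042,"z":0.0001,"turn":-6.7,"jaw":0.1},{"x":-0.0016,"y":-0.0045,"z":0,"turn":-6.7,"jaw":0.1},{"x":-0.0011,"y":-0.0046,"z":0.0001,"turn":-6.7,"jaw":0.1},{"x":-0.0005,"y":-0.0047,"z":0,"turn":-6.7,"jaw":0.1},{"x":0,"y":-0.0047,"z":0.0001,"turn":-6.7,"jaw":0.1},{"x":0.0006,"y":-0.0047,"z":0,"turn":-6.7,"jaw":0.1},{"x":0.0011,"y":-0.0046,"z":0.0001,"turn":-6.7,"jaw":0.1},{"x":0.0017,"y":-0.0044,"z":0,"turn":-6.7,"jaw":0.1}]
[{"x":0.0022,"y":-0.0042,"z":0.0001,"turn":-6.7,"jaw":0.1},{"x":0.0026,"y":-0.004,"z":0,"turn":-6.7,"jaw":0.1},{"x":0.0031,"y":-0.0036,"z":0.0001,"turn":-6.7,"jaw":0.1},{"x":
[... 660 characters left out ...]
.0083,"z":0,"turn":-0,"jaw":0.1}]
[{"x":0.0261,"y":0.0083,"z":0,"turn":-0,"jaw":0.1},{"x":0.026,"y":0.0083,"z":0,"turn":-0,"jaw":0.1},{"x":0.0261,"y":0.0082,"z":0,"turn":-0,"jaw":0.1},{"x":0.026,"y":0.0083,"z":0,"turn":-0,"jaw":0.1},{"x":0.0261,"y":0.0082,"z":0,"turn":-0,"jaw":0.1},{"x":0.026,"y":0.0083,"z":0,"turn":-0,"jaw":0.1},{"x":0.0261,"y":0.0082,"z":0,"turn":-0,"jaw":0.1},{"x":0.026,"y":0.0083,"z":0,"turn":-0,"jaw":0.1}]
end [0.4776 0.1278 0.24  ] 106.3
[[ 0.56089469  0.12002018  0.2       ]
 [ 0.55708779 -0.11196345  0.2       ]
 [ 0.57169308 -0.11213975  0.2       ]
 [ 0.63625141 -0.33672416  0.1       ]] [[ 0.60483277  0.1623872   0.        ]
 [ 0.60038229 -0.10881496  0.        ]]
```

View pics/s2a.png

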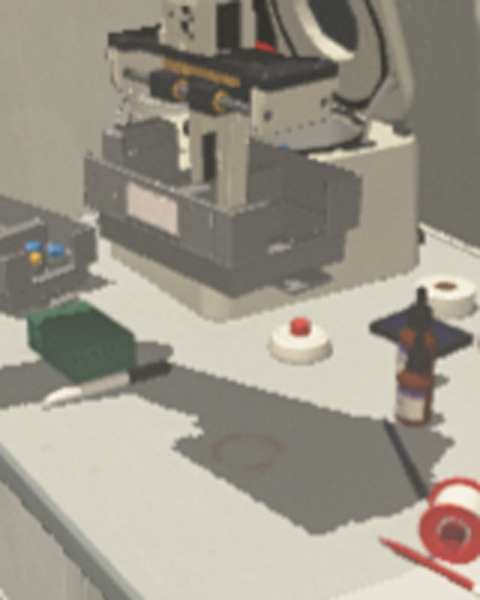

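Request:
play_rows:
  motion:
    - {"x": -0.005,"y": -0.001,"z": 0,"turn": -6.7,"jaw": 0.1}
    - {"x": -0.0045,"y": -0.0015,"z": 0,"turn": -6.7,"jaw": 0.1}
    - {"x": -0.004,"y": -0.002,"z": 0,"turn": -6.7,"jaw": 0.1}
    - {"x": -0.004,"y": -0.0025,"z": 0,"turn": -6.7,"jaw": 0.1}
    - {"x": -0.004,"y": -0.003,"z": 0,"turn": -6.7,"jaw": 0.1}
    - {"x": -0.0035,"y": -0.003,"z": 0,"turn": -6.7,"jaw": 0.1}
    - {"x": -0.003,"y": -0.0035,"z": 0,"turn": -6.7,"jaw": 0.1}
    - {"x": -0.0025,"y": -0.004,"z": 0,"turn": -6.7,"jaw": 0.1}

```text
time_s: 6.65
tcp_pos: [0.4679, -0.2949, 0.2393]
tool_rot: [[0.887, -0.461, -0.004], [-0.461, -0.887, 0.003], [-0.004, -0.001, -1.0]]
wrist_force: [0.6, -0.3, -4.7]
opening: 0.166
```

Request:
play_rows:
  motion:
    - {"x": -0.002,"y": -0.004,"z": 0,"turn": -6.7,"jaw": 0.1}
    - {"x": -0.0015,"y": -0.0045,"z": 0,"turn": -6.7,"jaw": 0.1}
    - {"x": -0.001,"y": -0.0045,"z": 0,"turn": -6.7,"jaw": 0.1}
    - {"x": -0.0005,"y": -0.0045,"z": 0,"turn": -6.7,"jaw": 0.1}
    - {"x": 0,"y": -0.0045,"z": 0,"turn": -6.7,"jaw": 0.1}
    - {"x": 0.0005,"y": -0.0045,"z": 0,"turn": -6.7,"jaw": 0.1}
    - {"x": 0.001,"y": -0.0045,"z": 0,"turn": -6.7,"jaw": 0.1}
    - {"x": 0.0015,"y": -0.0045,"z": 0,"turn": -6.7,"jaw": 0.1}

```text
time_s: 7.45
tcp_pos: [0.4683, -0.2586, 0.2393]
tool_rot: [[0.898, 0.44, -0.004], [0.44, -0.898, 0.002], [-0.003, -0.004, -1.0]]
wrist_force: [-0.1, -0.0, -4.3]
opening: 0.171
```

Request:
play_rows:
  motion:
    - {"x": 0.002,"y": -0.004,"z": 0,"turn": -6.7,"jaw": 0.1}
    - {"x": 0.0025,"y": -0.004,"z": 0,"turn": -6.7,"jaw": 0.1}
    - {"x": 0.003,"y": -0.0035,"z": 0,"turn": -6.7,"jaw": 0.1}
    - {"x": 0.0035,"y": -0.003,"z": 0,"turn": -6.7,"jaw": 0.1}
    - {"x": 0.004,"y": -0.003,"z": 0,"turn": -6.7,"jaw": 0.1}
    - {"x": 0.004,"y": -0.0025,"z": 0,"turn": -6.7,"jaw": 0.1}
    - {"x": 0.0045,"y": -0.002,"z": 0,"turn": -6.7,"jaw": 0.1}
    - {"x": 0.0045,"y": -0.0015,"z": 0,"turn": -6.7,"jaw": 0.1}

```text
time_s: 8.25
tcp_pos: [0.4684, -0.221, 0.2393]
tool_rot: [[0.178, 0.984, -0.004], [0.984, -0.178, 0.002], [0.001, -0.005, -1.0]]
wrist_force: [0.2, 0.0, -4.1]
opening: 0.171
```

```bash
python3 -c "
from plan import *
plan([(.47,-.2,.24,106.3,4),(.4776,.1278,.24,106.3,12)],.1)
"
```

```text
start [ 0.4684 -0.221   0.2393] 79.72
[{"x":0.0052,"y":-0.0005,"z":-0.0002,"turn":-6.64,"jaw":0.1},{"x":0.0053,"y":0.0001,"z":-0.0002,"turn":-6.65,"jaw":0.1},{"x":0.0052,"y":0.0007,"z":-0.0002,"turn":-6.64,"jaw":0.1},{"x":0.0052,"y":0.0012,"z":-0.0001,"turn":-6.65,"jaw":0.1},{"x":0.026,"y":0.0083,"z":-0,"turn":0,"jaw":0.1},{"x":0.026,"y":0.0083,"z":-0,"turn":0,"jaw":0.1},{"x":0.026,"y":0.0083,"z":-0,"turn":0,"jaw":0.1},{"x":0.026,"y":0.0083,"z":-0,"turn":0,"jaw":0.1}]
[{"x":0.0261,"y":0.0083,"z":-0,"turn":0,"jaw":0.1},{"x":0.026,"y":0.0083,"z":-0,"turn":0,"jaw":0.1},{"x":0.0261,"y":0.0083,"z":-0,"turn":0,"jaw":0.1},{"x":0.026,"y":0.0082,"z":-0,"turn":0,"jaw":0.1},{"x":0.0261,"y":0.0083,"z":-0,"turn":0,"jaw":0.1},{"x":0.026,"y":0.0082,"z":-0,"turn":0,"jaw":0.1},{"x":0.0261,"y":0.0083,"z":-0,"turn":0,"jaw":0.1},{"x":0.026,"y":0.0082,"z":-0,"turn":0,"jaw":0.1}]
end [0.4776 0.1277 0.24  ] 106.3
```

Request:
play_rows:
  motion:
    - {"x": 0.005,"y": 0,"z": 0,"turn": -6.6,"jaw": 0.1}
    - {"x": 0.005,"y": 0,"z": 0,"turn": -6.6,"jaw": 0.1}
    - {"x": 0.005,"y": 0.001,"z": 0,"turn": -6.7,"jaw": 0.1}
    - {"x": 0.005,"y": 0.001,"z": 0,"turn": -6.7,"jaw": 0.1}
    - {"x": 0.026,"y": 0.008,"z": 0,"turn": 0,"jaw": 0.1}
    - {"x": 0.026,"y": 0.008,"z": 0,"turn": 0,"jaw": 0.1}
    - {"x": 0.026,"y": 0.008,"z": 0,"turn": 0,"jaw": 0.1}
    - {"x": 0.026,"y": 0.008,"z": 0,"turn": 0,"jaw": 0.1}

```text
time_s: 9.05
tcp_pos: [0.4724, -0.092, 0.2394]
tool_rot: [[-0.276, 0.961, -0.004], [0.961, 0.276, 0.0], [0.002, -0.004, -1.0]]
wrist_force: [0.5, -0.4, -3.8]
opening: 0.171
```

Request:
play_rows:
  motion:
    - {"x": 0.026,"y": 0.008,"z": 0,"turn": 0,"jaw": 0.1}
    - {"x": 0.026,"y": 0.008,"z": 0,"turn": 0,"jaw": 0.1}
    - {"x": 0.026,"y": 0.008,"z": 0,"turn": 0,"jaw": 0.1}
    - {"x": 0.026,"y": 0.008,"z": 0,"turn": 0,"jaw": 0.1}
    - {"x": 0.026,"y": 0.009,"z": 0,"turn": 0,"jaw": 0.1}
    - {"x": 0.025,"y": 0.009,"z": 0,"turn": 0,"jaw": 0.1}
    - {"x": 0.02,"y": 0.008,"z": 0,"turn": 0,"jaw": 0.1}
    - {"x": 0.015,"y": 0.005,"z": 0,"turn": 0,"jaw": 0.1}

```text
time_s: 9.85
tcp_pos: [0.4807, 0.1083, 0.2395]
tool_rot: [[-0.278, 0.96, -0.004], [0.96, 0.278, -0.001], [0.0, -0.004, -1.0]]
wrist_force: [-0.1, -0.0, -4.1]
opening: 0.17
```

```bash
python3 -c "
from plan import *
from h import *
print(cur()[:2])
save('side','s3');crop('s3',100,40,280,240,3,'s3a')
save('top','t3');crop('t3',80,160,230,280,5,'t3a')
print(cur()[:2], cur()[2]['tool_rot'], cur()[2]['wrist_force'])
"
```

```text
(array([0.48066514, 0.10831216, 0.23945525]), np.float64(106.1655210477367))
(array([0.4806687 , 0.10959569, 0.23959941]), np.float64(106.34437534279347)) [[-2.81409501e-01  9.59581913e-01 -3.35350361e-03]
 [ 9.59585962e-01  2.81414041e-01  9.59242066e-04]
 [ 1.86419434e-03 -2.94803516e-03 -9.99993917e-01]] [-0.38919348 -0.03451442 -3.71397741]
```

View pics/s3a.png

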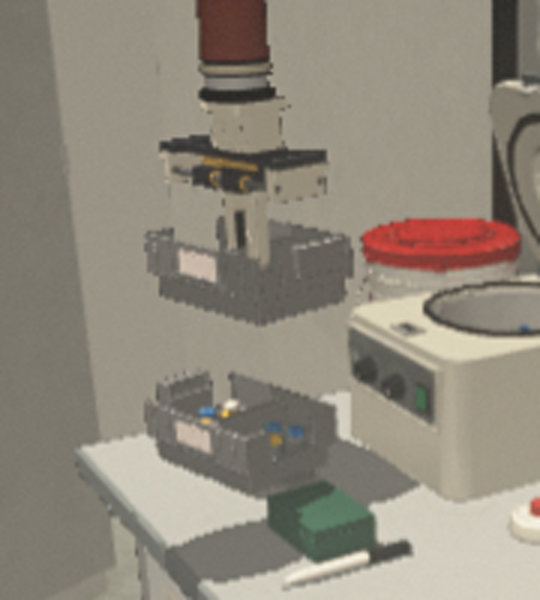

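View pics/t3a.png

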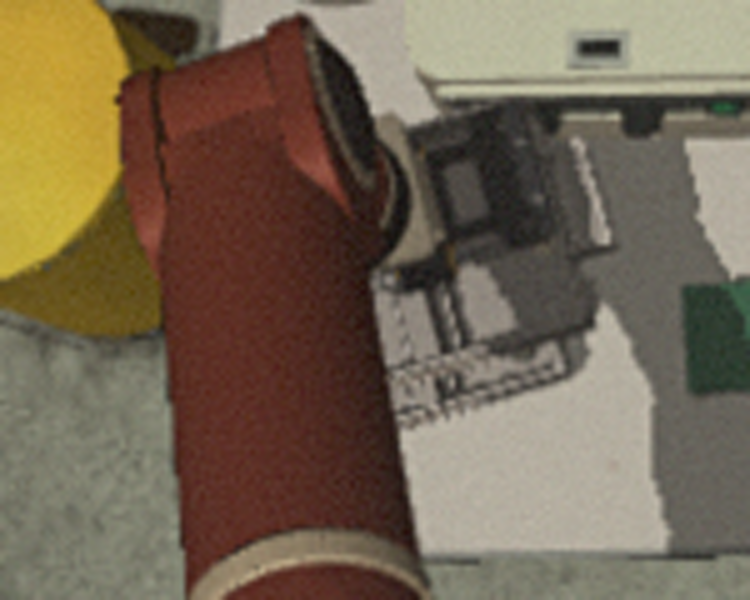

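```bash
cat > f3.py <<'E'
from ren import *
S=setup('s3',143,158,218,212); 
im=load('s3')['color'][158:212,143:218].astype(int)
S['mask']&=~((im[:,:,1]-im[:,:,0])>8)
S['mask'][43:,38:]=False
U=setup('s3',145,108,222,152)
imU=load('s3')['color'][108:152,145:222]
U['mask'][:14,:48]=False
U['mask'][:22,20:46]=False
pf,c=fitp([S],[.4706,.1515,1.855]); print('lower',pf.round(4),c)
y0=1.8548+np.pi
pu,c=fitp([U],[.4807,.1096,np.radians(106.34)+np.pi],z=.1985); print('upper',pu.round(4),c)
out=[]
for Q,p,z in((S,pf,0),(U,pu,.1985)):
    m=model(Q,p,z=z)[1]; i=Q['im'].copy(); i[~Q['mask']]=0; out.append(cv2.resize(np.hstack([i,m]).clip(0,255).astype(np.uint8),None,fx=4,fy=4,interpolation=0))
w=max(o.shape[1] for o in out); cv2.imwrite('pics/r3.png',np.vstack([cv2.copyMakeBorder(o,0,0,0,w-o.shape[1],0) for o in out]))
# fixed yaw, single param comparisons
E
python3 f3.py
```

```text
lower [0.4725 0.1485 1.8809] 0.9196513511504869
upper [0.4795 0.1075 4.994 ] 0.2886768946786918
```

View pics/r3.png

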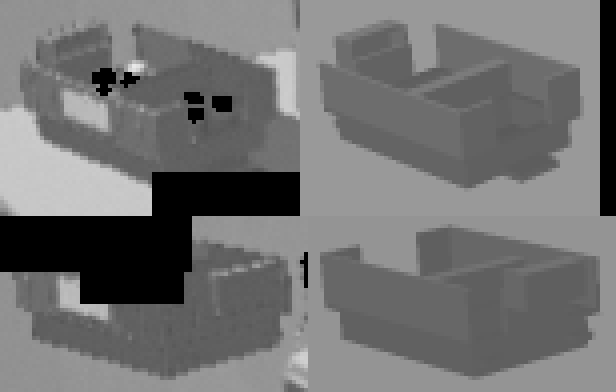

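```bash
python3 -c "
from plan import *
plan([(.4795,.1241,.131,106.5,8)],.1)
"
```

```text
start [0.4807 0.1096 0.2396] 106.34
[{"x":0.0018,"y":0.0004,"z":0.0136,"turn":-0.02,"jaw":0.1},{"x":0.0018,"y":0.0004,"z":0.0136,"turn":-0.02,"jaw":0.1},{"x":0.0018,"y":0.0004,"z":0.0136,"turn":-0.02,"jaw":0.1},{"x":0.0018,"y":0.0004,"z":0.0136,"turn":-0.02,"jaw":0.1},{"x":0.0018,"y":0.0003,"z":0.0135,"turn":-0.02,"jaw":0.1},{"x":0.0017,"y":0.0004,"z":0.0136,"turn":-0.02,"jaw":0.1},{"x":0.0018,"y":0.0003,"z":0.0135,"turn":-0.02,"jaw":0.1},{"x":0.0017,"y":0.0004,"z":0.0136,"turn":-0.02,"jaw":0.1}]
end [0.4795 0.1241 0.131 ] 106.5
```

Request:
play_rows:
  motion:
    - {"x": 0.002,"y": 0.0005,"z": 0.015,"turn": -0.2,"jaw": 0.1}
    - {"x": 0.002,"y": 0.0005,"z": 0.015,"turn": 0,"jaw": 0.1}
    - {"x": 0.002,"y": 0.0005,"z": 0.015,"turn": 0,"jaw": 0.1}
    - {"x": 0.002,"y": 0.0005,"z": 0.015,"turn": 0,"jaw": 0.1}
    - {"x": 0.002,"y": 0.0005,"z": 0.015,"turn": 0,"jaw": 0.1}
    - {"x": 0.002,"y": 0.0005,"z": 0.014,"turn": 0,"jaw": 0.1}
    - {"x": 0.002,"y": 0,"z": 0.012,"turn": 0,"jaw": 0.1}
    - {"x": 0,"y": 0,"z": 0.007,"turn": 0,"jaw": 0.1}

```text
time_s: 10.75
tcp_pos: [0.48, 0.1194, 0.1312]
tool_rot: [[-0.279, 0.96, -0.003], [0.96, 0.279, -0.002], [-0.001, -0.004, -1.0]]
wrist_force: [0.1, 0.6, -4.9]
opening: 0.172
```

```bash
python3 -c "
from plan import *
from h import *
save('side','s4');crop('s4',120,100,240,220,6,'s4a')
print(cur())
"
```

```text
(array([0.47978362, 0.11940499, 0.13068823]), np.float64(106.18549276825844), {'time_s': 10.8, 'joint_pos': array([-11.25595707,  29.34299813,  -7.65850799, 113.03519144,
         6.12946061,  38.27876544,  83.40690883]), 'qd': array([ 0.09057703, -1.18094565, -0.38436101, -1.08183313, -0.2926635 ,
        2.19603978,  0.06748628]), 'joint_torque': array([-1.96691682e-01, -4.00761294e+01, -1.00315478e+00, -1.31209472e+01,
        2.71464471e-02, -3.92115663e-02, -5.73526617e-03]), 'tcp_pos': array([0.47978362, 0.11940499, 0.13068823]), 'tool_rot': array([[-2.78747815e-01,  9.60354459e-01, -4.35535416e-03],
       [ 9.60363824e-01,  2.78740123e-01, -2.29543786e-03],
       [-9.90422032e-04, -4.82257287e-03, -9.99987881e-01]]), 'wrist_force': array([-0.1752257 , -0.64952581, -4.46141144]), 'moment': array([0.08396299, 0.07411934, 0.01513397]), 'opening': 0.16722098900212298})
```

View pics/s4a.png

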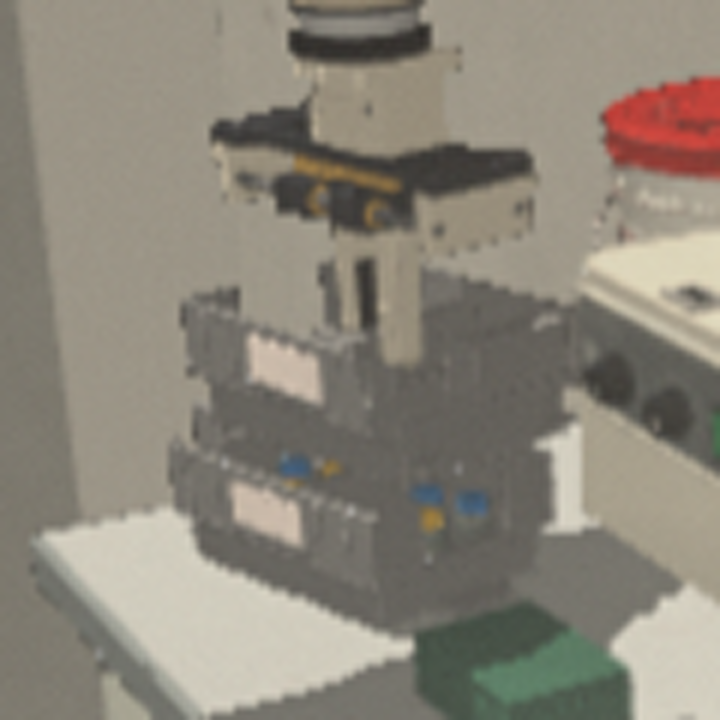

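Request:
play_rows:
  motion:
    - {"x": 0,"y": 0.001,"z": 0.004,"turn": -0.3,"jaw": 0.1}
    - {"x": 0,"y": 0,"z": 0.004,"turn": 0,"jaw": 0.1}
    - {"x": 0,"y": 0,"z": 0.004,"turn": 0,"jaw": 0.1}
    - {"x": 0,"y": 0,"z": 0.003,"turn": 0,"jaw": 0.1}
    - {"x": 0,"y": 0,"z": 0.002,"turn": 0,"jaw": 0.1}
    - {"x": 0,"y": 0,"z": 0.001,"turn": 0,"jaw": 0.1}
    - {"x": 0,"y": 0,"z": 0,"turn": 0,"jaw": 0.1}
    - {"x": 0,"y": 0,"z": 0,"turn": 0,"jaw": 0.1}

```text
time_s: 11.6
tcp_pos: [0.4824, 0.1215, 0.1148]
tool_rot: [[-0.285, 0.959, 0.0], [0.959, 0.285, 0.0], [-0.0, 0.0, -1.0]]
wrist_force: [-0.8, -0.0, -5.1]
opening: 0.169
```

```bash
python3 -c "
from plan import *
p,y,s=cur();print(p,y,s['wrist_force'],s['tool_rot'][2])
"
```

```text
[0.48237979 0.12152396 0.11475058] 106.55560976080858 [-0.83753686 -0.01160168 -5.06054084] [-4.79292089e-05  2.09704266e-04 -9.99999977e-01]
```

```bash
cat > f5.py <<'E'
from plan import *
from ren import *
import os
if not os.path.exists('pics/s5.npz'):
    save('side','s5'); crop('s5',120,100,240,220,6,'s5a')
p,y,s=cur();print(p,y,s['wrist_force'],s['tool_rot'][2])
d=load('s5')['color']
S=setup('s5',143,172,216,212)
im=d[172:212,143:216].astype(int)
S['mask']&=~((im[:,:,1]-im[:,:,0])>8); S['mask'][29:,38:]=False; S['mask'][:8,:]=False
U=setup('s5',145,145,222,180); U['mask'][:16,8:46]=False;U['mask'][28:,:]=False; 
def f1(Q,p0,z):
    def f(v): return model(Q,[p0[0]+v[0]/1000,p0[1]+v[1]/1000,p0[2]],z=z)[0]
    r=minimize(f,[0,0],method='Nelder-Mead',options=dict(initial_simplex=[[0,0],[4,0],[0,4]],xatol=.1,fatol=1e-5,maxiter=80)); return np.array(p0[:2])+r.x/1000,r.fun
yaw=np.radians(106.55)
a=f1(S,[.4715,.151,yaw],0);b=f1(U,[p[0],p[1],yaw+np.pi],p[2]-.041)
print(a,b); dd=b[0]-a[0]; print('rel xf,yf',dd@[np.cos(yaw),np.sin(yaw)],dd@[-np.sin(yaw),np.cos(yaw)])
out=[]
for Q,pp,z in((S,[*a[0],yaw],0),(U,[*b[0],yaw+np.pi],p[2]-.041)):
    m=model(Q,pp,z=z)[1]; i=Q['im'].copy(); i[~Q['mask']]=0; out.append(cv2.resize(np.hstack([i,m]).clip(0,255).astype(np.uint8),None,fx=5,fy=5,interpolation=0))
w=max(o.shape[1] for o in out); cv2.imwrite('pics/r5.png',np.vstack([cv2.copyMakeBorder(o,0,0,0,w-o.shape[1],0) for o in out]))
E
python3 f5.py
```

```text
[0.48237343 0.12155984 0.11479001] 106.56156643419168 [ 0.0634488  -0.55773622 -5.39165464] [-4.47851552e-05  2.75386147e-04 -9.99999961e-01]
(array([0.47108011, 0.1469152 ]), np.float64(0.5327346688199398)) (array([0.47983678, 0.11472745]), np.float64(0.6714229718358744))
rel xf,yf -0.03334861357280548 0.0007748530562133836
```

View pics/r5.png

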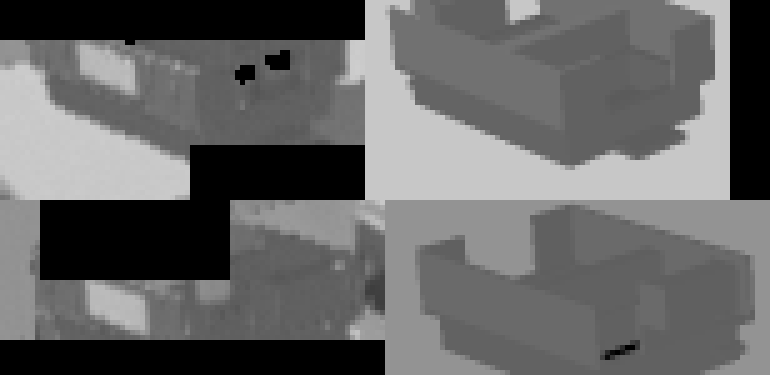

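View pics/s5a.png

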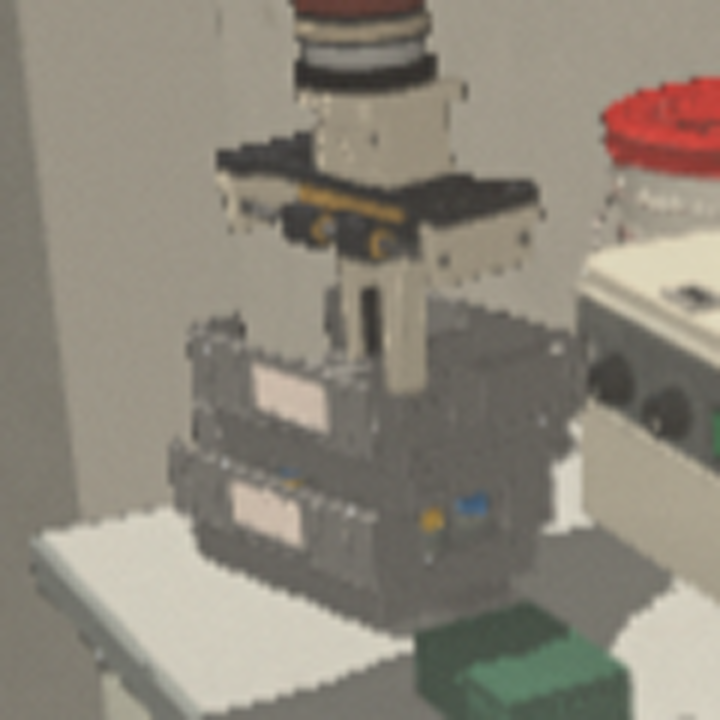

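Request:
play_rows:
  motion:
    - {"x": 0,"y": 0,"z": 0.001,"turn": 0,"jaw": 0.1}
    - {"x": 0,"y": 0,"z": 0.001,"turn": 0,"jaw": 0.1}
    - {"x": 0.002,"y": 0,"z": 0,"turn": 0,"jaw": 0.1}
    - {"x": 0.003,"y": 0,"z": 0,"turn": 0,"jaw": 0.1}
    - {"x": 0.003,"y": 0,"z": 0,"turn": 0,"jaw": 0.1}
    - {"x": 0.003,"y": 0,"z": 0,"turn": 0,"jaw": 0.1}
    - {"x": 0.002,"y": 0,"z": 0,"turn": 0,"jaw": 0.1}
    - {"x": 0.001,"y": 0,"z": 0,"turn": 0,"jaw": 0.1}

```text
time_s: 12.45
tcp_pos: [0.4782, 0.1353, 0.1127]
tool_rot: [[-0.285, 0.958, -0.0], [0.958, 0.285, 0.0], [0.0, 0.0, -1.0]]
wrist_force: [-1.2, -0.1, -4.8]
opening: 0.167
```

Request:
play_rows:
  motion:
    - {"x": 0.001,"y": 0,"z": 0,"turn": 0,"jaw": 0.1}
    - {"x": 0,"y": 0,"z": 0,"turn": 0,"jaw": 0.1}
    - {"x": 0,"y": 0,"z": 0,"turn": 0,"jaw": 0.1}
    - {"x": 0,"y": 0,"z": 0,"turn": 0,"jaw": 0.1}
    - {"x": 0,"y": 0,"z": 0,"turn": 0,"jaw": 0.1}
    - {"x": 0,"y": 0,"z": 0,"turn": 0,"jaw": 0.1}
    - {"x": 0,"y": 0,"z": 0,"turn": 0,"jaw": 0.1}
    - {"x": 0,"y": 0,"z": 0,"turn": 0,"jaw": 0.1}

```text
time_s: 13.25
tcp_pos: [0.478, 0.1358, 0.1127]
tool_rot: [[-0.285, 0.959, -0.0], [0.959, 0.285, -0.0], [-0.0, -0.0, -1.0]]
wrist_force: [-0.1, 0.6, -4.1]
opening: 0.174
```

Request:
play_rows:
  motion:
    - {"x": 0.001,"y": 0,"z": 0,"turn": 0,"jaw": 0.1}
    - {"x": 0.001,"y": 0,"z": 0,"turn": 0,"jaw": 0.1}
    - {"x": 0.001,"y": 0,"z": 0,"turn": 0,"jaw": 0.1}
    - {"x": 0.001,"y": 0,"z": 0,"turn": 0,"jaw": 0.1}
    - {"x": 0,"y": 0,"z": 0,"turn": 0,"jaw": 0.1}
    - {"x": 0,"y": 0,"z": 0,"turn": 0,"jaw": 0.1}
    - {"x": 0,"y": 0,"z": 0,"turn": 0,"jaw": 0.1}
    - {"x": 0,"y": 0,"z": 0,"turn": 0,"jaw": 0.1}

```text
time_s: 14.05
tcp_pos: [0.4769, 0.1396, 0.1127]
tool_rot: [[-0.285, 0.959, -0.0], [0.959, 0.285, -0.0], [-0.0, -0.0, -1.0]]
wrist_force: [0.1, 0.1, -3.8]
opening: 0.171
```

Request:
play_rows:
  motion:
    - {"x": 0.001,"y": 0,"z": 0,"turn": 0,"jaw": 0.1}
    - {"x": 0,"y": 0,"z": 0,"turn": 0,"jaw": 0.1}
    - {"x": 0,"y": 0,"z": 0,"turn": 0,"jaw": 0.1}
    - {"x": 0,"y": 0,"z": 0,"turn": 0,"jaw": 0.1}
    - {"x": 0,"y": 0,"z": 0,"turn": 0,"jaw": 0.1}
    - {"x": 0,"y": 0,"z": 0,"turn": 0,"jaw": 0.1}
    - {"x": 0,"y": 0,"z": 0,"turn": 0,"jaw": 0.1}
    - {"x": 0,"y": 0,"z": 0,"turn": 0,"jaw": 0.1}

```text
time_s: 14.85
tcp_pos: [0.4766, 0.1405, 0.1126]
tool_rot: [[-0.285, 0.959, -0.0], [0.959, 0.285, -0.0], [-0.0, -0.0, -1.0]]
wrist_force: [0.2, -1.2, -4.1]
opening: 0.168
```

Request:
play_rows:
  motion:
    - {"x": 0.001,"y": 0,"z": 0,"turn": 0,"jaw": 0.1}
    - {"x": 0,"y": 0,"z": 0,"turn": 0,"jaw": 0.1}
    - {"x": 0,"y": 0,"z": 0,"turn": 0,"jaw": 0.1}
    - {"x": 0,"y": 0,"z": 0,"turn": 0,"jaw": 0.1}
    - {"x": 0,"y": 0,"z": 0,"turn": 0,"jaw": 0.1}
    - {"x": 0,"y": 0,"z": 0,"turn": 0,"jaw": 0.1}
    - {"x": 0,"y": 0,"z": 0,"turn": 0,"jaw": 0.1}
    - {"x": 0,"y": 0,"z": 0,"turn": 0,"jaw": 0.1}

```text
time_s: 15.65
tcp_pos: [0.4766, 0.1406, 0.1127]
tool_rot: [[-0.284, 0.959, 0.0], [0.959, 0.284, -0.001], [-0.001, -0.0, -1.0]]
wrist_force: [0.8, -5.7, -2.6]
opening: 0.169
```

```bash
python3 -c "
from plan import *
p,y,s=cur();print(p,y,s['wrist_force'],s['tool_rot'][2],s['moment'])
"
```

```text
[0.4765602  0.14058494 0.11273415] 106.50895375209967 [ 0.8363164  -5.67267469 -2.60811188] [-1.31280297e-03 -1.60842432e-04 -9.99999125e-01] [-1.07468485 -0.16158452  0.01216378]
```

Request:
play_rows:
  motion:
    - {"x": -0.002,"y": 0,"z": 0,"turn": 0,"jaw": 0.1}
    - {"x": -0.002,"y": 0,"z": 0,"turn": 0,"jaw": 0.1}
    - {"x": 0,"y": 0,"z": 0,"turn": 0,"jaw": 0.1}
    - {"x": 0,"y": 0,"z": 0.001,"turn": 0,"jaw": 0.1}
    - {"x": 0,"y": 0,"z": 0.0005,"turn": 0,"jaw": 0.1}
    - {"x": 0,"y": 0,"z": 0,"turn": 0,"jaw": 0.1}
    - {"x": 0,"y": 0,"z": 0,"turn": 0,"jaw": 0.1}
    - {"x": 0,"y": 0,"z": 0,"turn": 0,"jaw": 0.1}

```text
time_s: 16.45
tcp_pos: [0.4774, 0.1378, 0.1111]
tool_rot: [[-0.285, 0.959, -0.0], [0.959, 0.285, 0.0], [0.0, -0.0, -1.0]]
wrist_force: [-0.8, -0.0, -5.1]
opening: 0.168
```

```bash
python3 -c "
from plan import *
p,y,s=cur();print(p,y,s['wrist_force'],s['tool_rot'][2],s['moment'])
"
```

```text
[0.4774076  0.13784609 0.11114573] 106.55903239172235 [-0.81410509 -0.02183335 -5.10987226] [ 3.22328487e-05 -6.08926581e-05 -9.99999998e-01] [ 0.06638316  0.03679343 -0.01385846]
```

Request:
play_rows:
  motion:
    - {"x": 0,"y": 0,"z": 0.0005,"turn": 0,"jaw": 0.1}
    - {"x": 0,"y": 0,"z": 0.0005,"turn": 0,"jaw": 0.1}
    - {"x": 0,"y": 0,"z": 0,"turn": 0,"jaw": 0.1}
    - {"x": 0,"y": 0,"z": 0,"turn": 0,"jaw": 0.1}
    - {"x": 0,"y": 0,"z": 0,"turn": 0,"jaw": 0.1}
    - {"x": 0,"y": 0,"z": 0,"turn": 0,"jaw": 0.1}
    - {"x": 0,"y": 0,"z": 0,"turn": 0,"jaw": 0.1}
    - {"x": 0,"y": 0,"z": 0,"turn": 0,"jaw": 0.1}

```text
time_s: 17.25
tcp_pos: [0.4775, 0.138, 0.1104]
tool_rot: [[-0.285, 0.958, 0.0], [0.958, 0.285, 0.0], [0.0, 0.0, -1.0]]
wrist_force: [-2.5, 1.2, 4.4]
opening: 0.171
```

```bash
python3 -c "
from plan import *
p,y,s=cur();print(p,y,s['wrist_force'],s['tool_rot'][2],s['moment'])
"
```

```text
[0.47745661 0.13804259 0.11043815] 106.57303090322239 [-2.54193001  1.22572807  4.39401169] [ 1.52501489e-04  2.57596662e-04 -9.99999955e-01] [-0.22289774  0.40548085 -0.04098046]
```

Request:
play_rows:
  motion:
    - {"x": 0,"y": 0,"z": 0,"turn": 0,"jaw": 0.2}
    - {"x": 0,"y": 0,"z": 0,"turn": 0,"jaw": 0.24}
    - {"x": 0,"y": 0,"z": 0,"turn": 0,"jaw": 0.28}
    - {"x": 0,"y": 0,"z": 0,"turn": 0,"jaw": 0.32}
    - {"x": 0,"y": 0,"z": 0,"turn": 0,"jaw": 0.36}
    - {"x": 0,"y": 0,"z": 0,"turn": 0,"jaw": 0.36}
    - {"x": 0,"y": 0,"z": 0,"turn": 0,"jaw": 0.36}
    - {"x": 0,"y": 0,"z": 0,"turn": 0,"jaw": 0.36}

```text
time_s: 18.05
tcp_pos: [0.4775, 0.1378, 0.1102]
tool_rot: [[-0.285, 0.959, 0.0], [0.959, 0.285, 0.0], [0.0, 0.0, -1.0]]
wrist_force: [-0.6, -0.6, -0.1]
opening: 0.36
```

```bash
python3 -c "
from plan import *
from h import *
save('side','s6');crop('s6',120,100,240,220,6,'s6a')
p,y,s=cur();print(p,y,s['wrist_force'],s['tool_rot'][2],s['moment'])
"
```

```text
[0.4774684  0.13778954 0.11016152] 106.55432858247426 [ 0.40057328 -0.36509705  0.28658486] [-4.12726424e-05  3.33452063e-05 -9.99999999e-01] [ 0.08196743 -0.00299846 -0.01073376]
```

View pics/s6a.png

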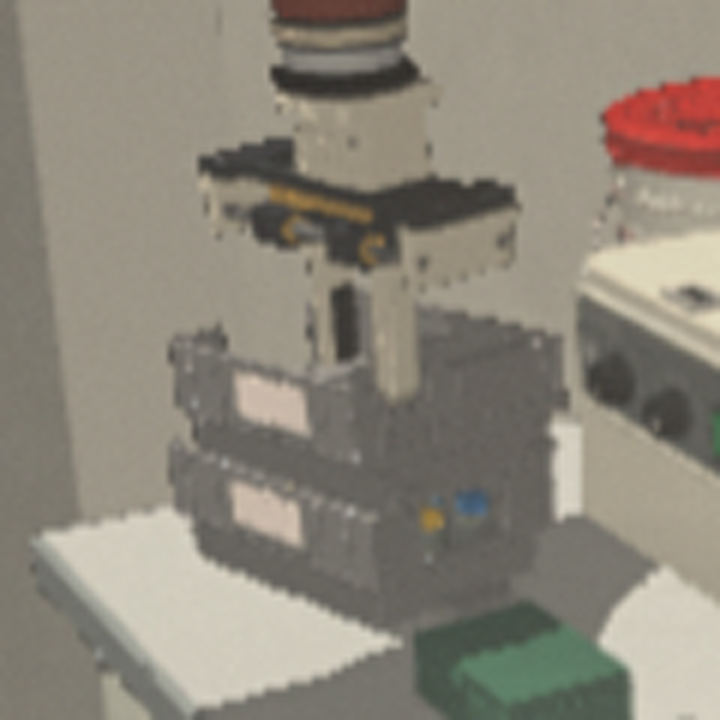

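```bash
cat > f6.py <<'E'
from ren import *
import sys
f=sys.argv[1]
U=setup(f,143,150,222,182); U['mask'][:16,12:48]=False;U['mask'][29:,:]=False
yaw=np.radians(106.55)+np.pi
def f1(z,pi,p0=(.475,.133)):
    def g(v): return model(U,[p0[0]+v[0]/1000,p0[1]+v[1]/1000,yaw],z=z,pitch=pi)[0]
    r=minimize(g,[0,0],method='Nelder-Mead',options=dict(initial_simplex=[[0,0],[4,0],[0,4]],xatol=.2,fatol=1e-4,maxiter=50)); return np.array(p0)+r.x/1000,r.fun
for n,z,pi in(('level70',.07,0),('tilt',.0666,-.045),('home',.062,0),('jam',.068,-.025)): print(n,*f1(z,pi))
E
python3 f6.py s6
```

```text
level70 [0.47109821 0.12802048] 0.6146117549666432
tilt [0.47355981 0.13024011] 0.5908943967587803
home [0.47923514 0.14899613] 0.6092587074111647
jam [0.47323895 0.13307004] 0.5986446104124113
```

Request:
play_rows:
  motion:
    - {"x": 0,"y": 0,"z": 0,"turn": 0,"jaw": 0.24}
    - {"x": 0,"y": 0,"z": 0,"turn": 0,"jaw": 0.24}
    - {"x": 0.001,"y": 0,"z": 0,"turn": 0,"jaw": 0.24}
    - {"x": 0.002,"y": 0,"z": 0,"turn": 0,"jaw": 0.24}
    - {"x": 0.002,"y": 0,"z": 0,"turn": 0,"jaw": 0.24}
    - {"x": 0.001,"y": 0,"z": 0,"turn": 0,"jaw": 0.24}
    - {"x": 0.001,"y": 0,"z": 0,"turn": 0,"jaw": 0.24}
    - {"x": 0.001,"y": 0,"z": 0,"turn": 0,"jaw": 0.24}
  squeeze: 5

```text
time_s: 18.9
tcp_pos: [0.475, 0.1452, 0.11]
tool_rot: [[-0.285, 0.959, -0.0], [0.959, 0.285, -0.0], [-0.0, -0.0, -1.0]]
wrist_force: [0.6, -1.6, -1.5]
opening: 0.238
```

Request:
play_rows:
  motion:
    - {"x": 0.001,"y": 0,"z": 0,"turn": 0,"jaw": 0.24}
    - {"x": 0.001,"y": 0,"z": 0,"turn": 0,"jaw": 0.24}
    - {"x": 0,"y": 0,"z": 0,"turn": 0,"jaw": 0.24}
    - {"x": 0,"y": 0,"z": 0,"turn": 0,"jaw": 0.24}
    - {"x": 0,"y": 0,"z": 0,"turn": 0,"jaw": 0.24}
    - {"x": 0,"y": 0,"z": 0,"turn": 0,"jaw": 0.24}
    - {"x": 0,"y": 0,"z": 0,"turn": 0,"jaw": 0.24}
    - {"x": 0,"y": 0,"z": 0,"turn": 0,"jaw": 0.24}

```text
time_s: 19.7
tcp_pos: [0.4746, 0.1476, 0.1102]
tool_rot: [[-0.285, 0.959, 0.0], [0.959, 0.285, 0.0], [0.0, 0.0, -1.0]]
wrist_force: [-0.3, -0.8, -0.7]
opening: 0.238
```

```bash
python3 -c "
from plan import *
p,y,s=cur();print(p,y,s['wrist_force'],s['tool_rot'][2],s['moment'])
"
```

```text
[0.47457947 0.14760916 0.11022314] 106.56336598050912 [-0.2801138  -0.79416071 -0.65805572] [ 2.73146550e-04  1.46956158e-04 -9.99999952e-01] [-0.08843544  0.0597926   0.01701785]
```

Request:
play_rows:
  motion:
    - {"x": 0.001,"y": 0,"z": 0,"turn": 0,"jaw": 0.24}
    - {"x": 0.001,"y": 0,"z": 0,"turn": 0,"jaw": 0.24}
    - {"x": 0.001,"y": 0,"z": 0,"turn": 0,"jaw": 0.24}
    - {"x": 0.001,"y": 0,"z": 0,"turn": 0,"jaw": 0.24}
    - {"x": 0,"y": 0,"z": 0,"turn": 0,"jaw": 0.24}
    - {"x": 0,"y": 0,"z": 0,"turn": 0,"jaw": 0.24}
    - {"x": 0,"y": 0,"z": 0,"turn": 0,"jaw": 0.24}
    - {"x": 0,"y": 0,"z": 0,"turn": 0,"jaw": 0.24}

```text
time_s: 20.5
tcp_pos: [0.4734, 0.1515, 0.1102]
tool_rot: [[-0.285, 0.958, -0.0], [0.958, 0.285, 0.0], [0.0, -0.0, -1.0]]
wrist_force: [0.8, -0.6, -0.4]
opening: 0.239
```

Request:
play_rows:
  motion:
    - {"x": 0.001,"y": 0,"z": 0,"turn": 0,"jaw": 0.24}
    - {"x": 0.001,"y": 0,"z": 0,"turn": 0,"jaw": 0.24}
    - {"x": 0,"y": 0,"z": 0,"turn": 0,"jaw": 0.24}
    - {"x": 0,"y": 0,"z": 0,"turn": 0,"jaw": 0.24}
    - {"x": 0,"y": 0,"z": 0,"turn": 0,"jaw": 0.24}
    - {"x": 0,"y": 0,"z": 0,"turn": 0,"jaw": 0.24}
    - {"x": 0,"y": 0,"z": 0,"turn": 0,"jaw": 0.24}
    - {"x": 0,"y": 0,"z": 0,"turn": 0,"jaw": 0.24}

```text
time_s: 21.3
tcp_pos: [0.4729, 0.1534, 0.1102]
tool_rot: [[-0.285, 0.958, 0.0], [0.958, 0.285, 0.0], [0.0, 0.0, -1.0]]
wrist_force: [0.6, -0.0, 0.8]
opening: 0.24
```

```bash
python3 -c "
from plan import *
from h import *
save('side','s7');crop('s7',120,100,240,220,6,'s7a')
p,y,s=cur();print(p,y,s['wrist_force'],s['tool_rot'][2],s['moment'])
"
```

```text
[0.47291364 0.1534183  0.11022438] 106.56989590085908 [ 0.50073608 -0.03502876  0.24850439] [ 2.88507017e-04  2.62714147e-04 -9.99999924e-01] [0.08916949 0.00401095 0.01703406]
```

View pics/s7a.png

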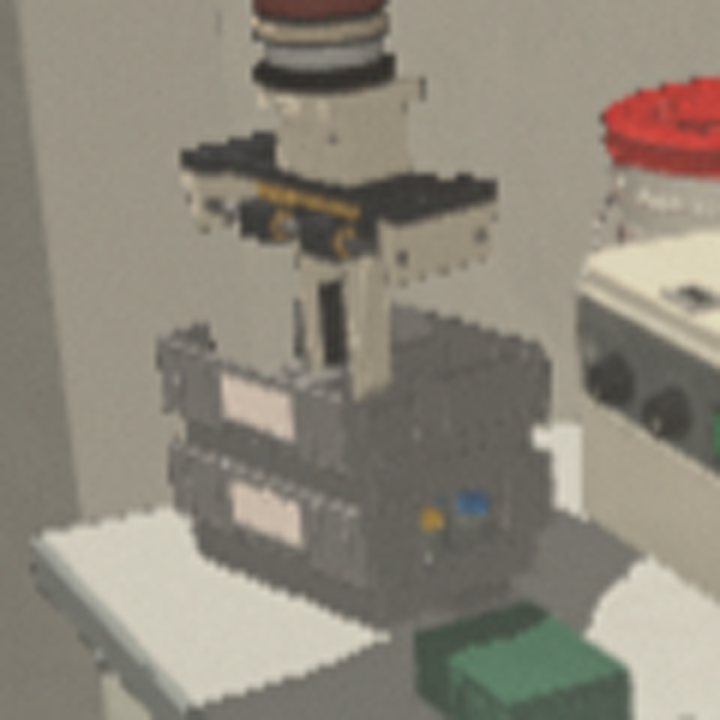

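```bash
python3 - <<'E'
from fit import *
d=load('s7'); y=np.radians(106.55)
pl=[.4711,.1469,y]
for n,P in(('lo +x+y',(90,65,70)),('lo -x+y',(-90,65,70)),('lo -x-y',(-90,-65,70))):
    P=np.array(P,float)
    q=[proj(d,T(pl,[P+[dx,0,dz]]))[0] for dx,dz in((0,0),(0,62),(-14,66),(5,62))]
    print(n,[((v-[120,100]+.5)*6-.5).round(0) for v in q])
E
python3 f6.py s7
```

```text
lo +x+y [array([165., 441.]), array([154., 336.]), array([168., 334.]), array([148., 334.])]
lo -x+y [array([371., 519.]), array([362., 407.]), array([379., 405.]), array([355., 405.])]
lo -x-y [array([555., 452.]), array([549., 345.]), array([566., 343.]), array([543., 343.])]
level70 [0.46206094 0.12141389] 0.6341894748464595
tilt [0.46523435 0.12806151] 0.6476274512839246
home [0.46948917 0.14202052] 0.6168283491407687
jam [0.46314308 0.12621378] 0.636843578995598
```

Request:
play_rows:
  motion:
    - {"x": 0.0005,"y": 0,"z": 0,"turn": 0,"jaw": 0.24}
    - {"x": 0.0005,"y": 0,"z": 0,"turn": 0,"jaw": 0.24}
    - {"x": 0.0005,"y": 0,"z": 0,"turn": 0,"jaw": 0.24}
    - {"x": 0,"y": 0,"z": 0,"turn": 0,"jaw": 0.24}
    - {"x": 0,"y": 0,"z": 0,"turn": 0,"jaw": 0.24}
    - {"x": 0,"y": 0,"z": 0,"turn": 0,"jaw": 0.24}
    - {"x": 0,"y": 0,"z": 0,"turn": 0,"jaw": 0.24}
    - {"x": 0,"y": 0,"z": 0,"turn": 0,"jaw": 0.24}

```text
time_s: 22.15
tcp_pos: [0.4725, 0.1544, 0.1102]
tool_rot: [[-0.285, 0.959, 0.0], [0.959, 0.285, -0.0], [-0.0, 0.0, -1.0]]
wrist_force: [0.8, -3.1, 1.4]
opening: 0.241
```

Request:
play_rows:
  motion:
    - {"x": -0.001,"y": 0,"z": 0,"turn": 0,"jaw": 0.24}
    - {"x": -0.001,"y": 0,"z": 0,"turn": 0,"jaw": 0.28}
    - {"x": -0.001,"y": 0,"z": 0,"turn": 0,"jaw": 0.34}
    - {"x": 0,"y": 0,"z": -0.005,"turn": 0,"jaw": 0.4}
    - {"x": 0,"y": 0,"z": -0.015,"turn": 0,"jaw": 0.4}
    - {"x": 0,"y": 0,"z": -0.02,"turn": 0,"jaw": 0.4}
    - {"x": 0,"y": 0,"z": -0.03,"turn": 0,"jaw": 0.4}
    - {"x": 0,"y": 0,"z": -0.03,"turn": 0,"jaw": 0.4}

```text
time_s: 22.95
tcp_pos: [0.4728, 0.1519, 0.2113]
tool_rot: [[-0.285, 0.958, -0.001], [0.958, 0.285, 0.0], [0.0, -0.001, -1.0]]
wrist_force: [0.5, 0.6, -0.4]
opening: 0.399
```

```bash
python3 -c "
from plan import *
from h import *
save('side','s8');crop('s8',120,100,240,220,6,'s8a')
p,y,s=cur();print(p,y,s['wrist_force'],s['time_s'])
plan([(p[0],p[1],.28,106.5,4),(.46,-.14,.28,106.5,12)],.4)
"
```

```text
[0.47583988 0.15315703 0.21619337] 106.57434596871286 [1.19645801 0.38735797 2.26575748] 23.0
start [0.4758 0.1532 0.2162] 106.57
[{"x":0,"y":0,"z":-0.016,"turn":0.02,"jaw":0.4},{"x":0,"y":0,"z":-0.0159,"turn":0.02,"jaw":0.4},{"x":0,"y":0,"z":-0.016,"turn":0.02,"jaw":0.4},{"x":0,"y":0,"z":-0.0159,"turn":0.01,"jaw":0.4},{"x":-0.023,"y":-0.0082,"z":-0,"turn":0,"jaw":0.4},{"x":-0.0231,"y":-0.0082,"z":-0,"turn":0,"jaw":0.4},{"x":-0.023,"y":-0.0082,"z":-0,"turn":0,"jaw":0.4},{"x":-0.0231,"y":-0.0082,"z":-0,"turn":0,"jaw":0.4}]
[{"x":-0.023,"y":-0.0082,"z":-0,"turn":0,"jaw":0.4},{"x":-0.0231,"y":-0.0082,"z":-0,"turn":0,"jaw":0.4},{"x":-0.023,"y":-0.0082,"z":-0,"turn":0,"jaw":0.4},{"x":-0.0231,"y":-0.0082,"z":-0,"turn":0,"jaw":0.4},{"x":-0.023,"y":-0.0082,"z":-0,"turn":0,"jaw":0.4},{"x":-0.0231,"y":-0.0082,"z":-0,"turn":0,"jaw":0.4},{"x":-0.023,"y":-0.0082,"z":-0,"turn":0,"jaw":0.4},{"x":-0.0231,"y":-0.0083,"z":-0,"turn":0,"jaw":0.4}]
end [ 0.46 -0.14  0.28] 106.5
```

View pics/s8a.png

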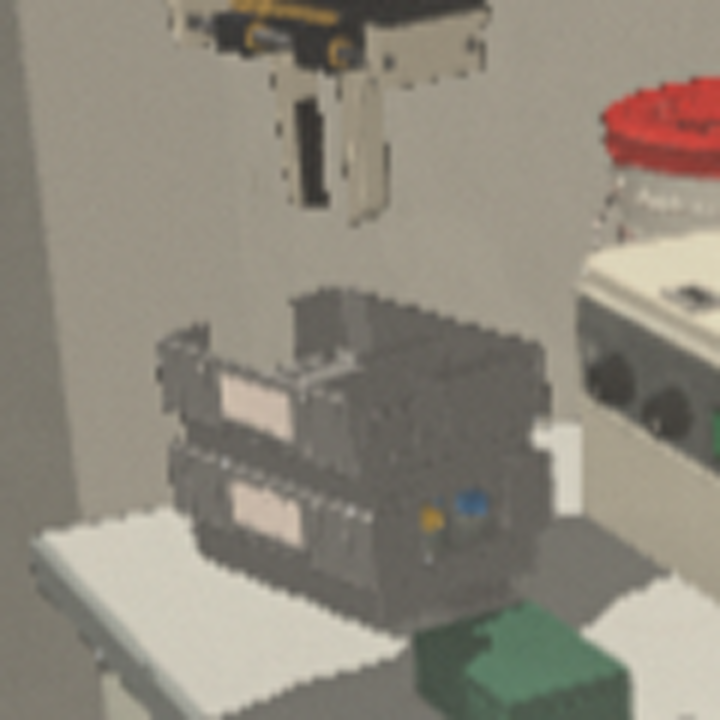

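Request:
play_rows:
  motion:
    - {"x": 0,"y": 0,"z": -0.016,"turn": 0,"jaw": 0.4}
    - {"x": 0,"y": 0,"z": -0.016,"turn": 0,"jaw": 0.4}
    - {"x": 0,"y": 0,"z": -0.016,"turn": 0,"jaw": 0.4}
    - {"x": 0,"y": 0,"z": -0.016,"turn": 0,"jaw": 0.4}
    - {"x": -0.02,"y": -0.008,"z": 0,"turn": 0,"jaw": 0.4}
    - {"x": -0.025,"y": -0.008,"z": 0,"turn": 0,"jaw": 0.4}
    - {"x": -0.03,"y": -0.01,"z": 0,"turn": 0,"jaw": 0.4}
    - {"x": -0.03,"y": -0.01,"z": 0,"turn": 0,"jaw": 0.4}

```text
time_s: 23.8
tcp_pos: [0.4684, 0.0403, 0.2744]
tool_rot: [[-0.286, 0.958, 0.0], [0.958, 0.286, 0.0], [0.0, 0.0, -1.0]]
wrist_force: [-0.2, -0.7, -0.8]
opening: 0.404
```

Request:
play_rows:
  motion:
    - {"x": -0.03,"y": -0.01,"z": 0,"turn": 0,"jaw": 0.4}
    - {"x": -0.03,"y": -0.01,"z": 0,"turn": 0,"jaw": 0.4}
    - {"x": -0.03,"y": -0.01,"z": 0,"turn": 0,"jaw": 0.4}
    - {"x": -0.03,"y": -0.01,"z": 0,"turn": 0,"jaw": 0.4}
    - {"x": -0.03,"y": -0.01,"z": 0,"turn": 0,"jaw": 0.4}
    - {"x": -0.03,"y": -0.01,"z": 0,"turn": 0,"jaw": 0.4}
    - {"x": -0.02,"y": -0.005,"z": 0,"turn": 0,"jaw": 0.4}
    - {"x": -0.01,"y": 0,"z": 0,"turn": 0,"jaw": 0.4}

```text
time_s: 24.6
tcp_pos: [0.4657, -0.1812, 0.2742]
tool_rot: [[-0.281, 0.96, -0.0], [0.96, 0.281, -0.001], [-0.001, -0.0, -1.0]]
wrist_force: [0.1, -0.3, -0.3]
opening: 0.401
```

```bash
python3 -c "
from h import *
save('side','s9');save('top','t9');crop('t9',105,175,215,265,7,'t9a');crop('s9',130,130,230,215,7,'s9a')
"
```

```text
(no output)
```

View pics/t9a.png

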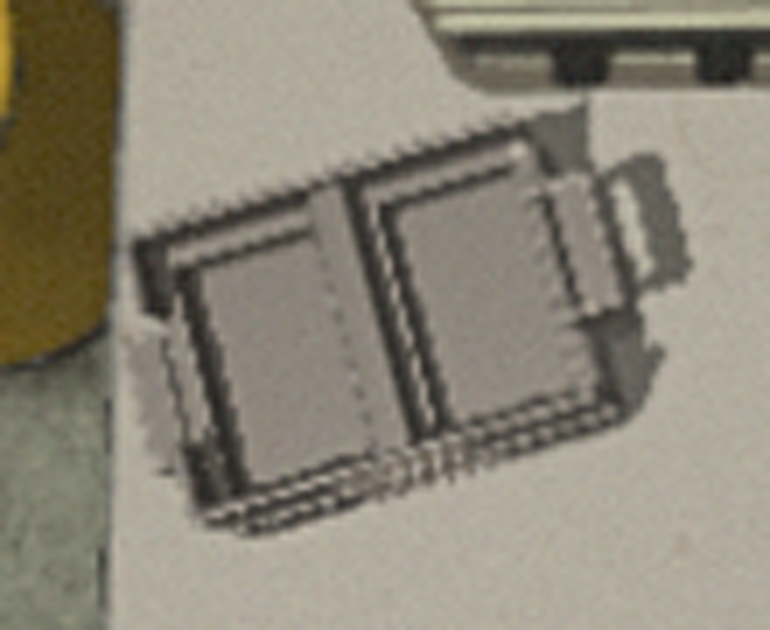

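View pics/s9a.png

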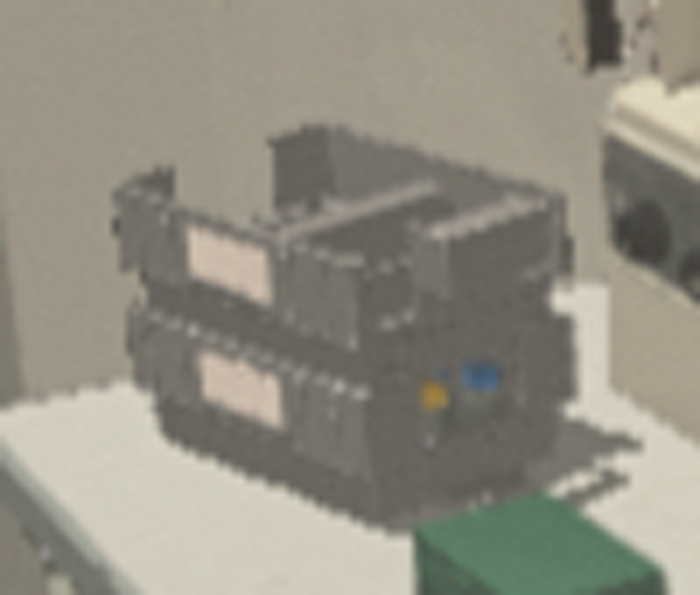

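```bash
cat > f9.py <<'E'
from ren import *
def model2(S,pl,pu,z,pi,ro=0):
    c,b=cls(S['o'],S['r'],pl); c2,b2=cls(S['o'],S['r'],pu,z=z,pitch=pi)
    c=np.where(b2<b,c2+(c2>0)*100*1,c); h,w=S['im'].shape;s=S['ss']
    F=np.stack([(c==i).reshape(h,s,w,s).mean((1,3)) for i in np.unique(c)],-1)
    m=S['mask'];A=F[m];y=S['im'][m];wt=np.ones(len(y))
    for _ in range(4):
        q=np.linalg.lstsq(A*wt[:,None],y*wt,rcond=None)[0]; e=A@q-y; wt=np.sqrt(1/(1+(e/12)**2))
    return np.log1p((e/12)**2).mean(),F@q
T9=setup('t9',120,185,206,256,2); S9=setup('s9',143,142,216,212,2)
im=load('s9')['color'][142:212,143:216].astype(int); S9['mask']&=~((im[:,:,1]-im[:,:,0])>8); S9['mask'][59:,38:]=False
yaw=np.radians(106.5)
def cost(v,ret=False):
    # lower x,y,yaw ; upper rel x,y ,z,pitch, side-cam offset(2)
    t=0;o=[]
    for i,S in enumerate((T9,S9)):
        off=np.array([v[7],v[8]])/1000*i
        pl=[.4712+v[0]/1000+off[0],.151+v[1]/1000+off[1],yaw+v[2]/100]
        c,s=np.cos(pl[2]),np.sin(pl[2]); dx,dy=v[3]/1000,v[4]/1000
        pu=[pl[0]+c*dx-s*dy,pl[1]+s*dx+c*dy,pl[2]+np.pi]
        k,m=model2(S,pl,pu,.064+v[5]/1000,v[6]/100); t+=k;o.append(m)
    return o if ret else t
best=None
for n,z,pi,dx in(('home',-2,0,0),('heelup',2,-4.,-3)):
    v0=np.array([0,0,0,dx,0,z,pi,-1.,-3.]); sx=[v0]+[v0+np.eye(9)[i]*a for i,a in enumerate([2,2,2,3,3,3,3,2,2])]
    r=minimize(cost,v0,method='Nelder-Mead',options=dict(initial_simplex=sx,maxiter=260,xatol=.05,fatol=1e-5,adaptive=True))
    print(n,'init',round(cost(v0),4),'fit',round(r.fun,4),r.x.round(2))
    if best is None or r.fun<best.fun: best=r
o=cost(best.x,True); rows=[]
for S,m in zip((T9,S9),o): rows.append(cv2.resize(np.hstack([S['im'],m]).clip(0,255).astype(np.uint8),None,fx=4,fy=4,interpolation=0))
w=max(r.shape[1] for r in rows); cv2.imwrite('pics/r9.png',np.vstack([cv2.copyMakeBorder(r,0,0,0,w-r.shape[1],0) for r in rows]))
E
time timeout 560 python3 f9.py
```

```text
real	9m20.011s
user	20m35.270s
sys	0m17.501s
```

```bash
nproc; sed -i "s/^for n,z,pi,dx in.*/import sys\nfor n,z,pi,dx in [(('home',-2,0,0),('heelup',2,-4.,-3))[int(sys.argv[1])]]:/; s/pics\/r9.png/pics\/r9_'+sys.argv[1]+'.png/; s/maxiter=260/maxiter=200/" f9.py
export OMP_NUM_THREADS=1 OPENBLAS_NUM_THREADS=1
(timeout 1500 python3 -u f9.py 0 > f9_0.log 2>&1 &) ; timeout 570 python3 -u f9.py 1 > f9_1.log 2>&1; cat f9_*.log
```

```text
4
heelup init 1.5461 fit 1.3643 [-0.52  1.96 -0.37 -0.79  0.4  -2.92 -1.65  0.84 -5.01]
```

```bash
sleep 60; cat f9_0.log; ls pics/r9*
```

```text
home init 1.4232 fit 1.3594 [-0.32  1.33 -0.06  0.07  0.14 -3.54 -1.44  1.77 -3.28]
pics/r9_0.png
pics/r9_1.png
```

```bash
python3 -c "
from plan import *
plan([(.491,.049,.22,106.5,8)],0)"
```

```text
start [ 0.4665 -0.1798  0.2741] 106.45
[{"x":0.0266,"y":0.011,"z":0.0068,"turn":-0.01,"jaw":0},{"x":0.0265,"y":0.011,"z":0.0068,"turn":-0.01,"jaw":0},{"x":0.0266,"y":0.0111,"z":0.0068,"turn":-0.01,"jaw":0},{"x":0.0265,"y":0.0111,"z":0.0067,"turn":-0,"jaw":0},{"x":0.0266,"y":0.011,"z":0.0068,"turn":-0.01,"jaw":0},{"x":0.0265,"y":0.0111,"z":0.0067,"turn":-0,"jaw":0},{"x":0.0266,"y":0.0111,"z":0.0068,"turn":-0.01,"jaw":0},{"x":0.0265,"y":0.011,"z":0.0067,"turn":-0,"jaw":0}]
end [0.491 0.049 0.22 ] 106.5
```

View pics/r9_0.png

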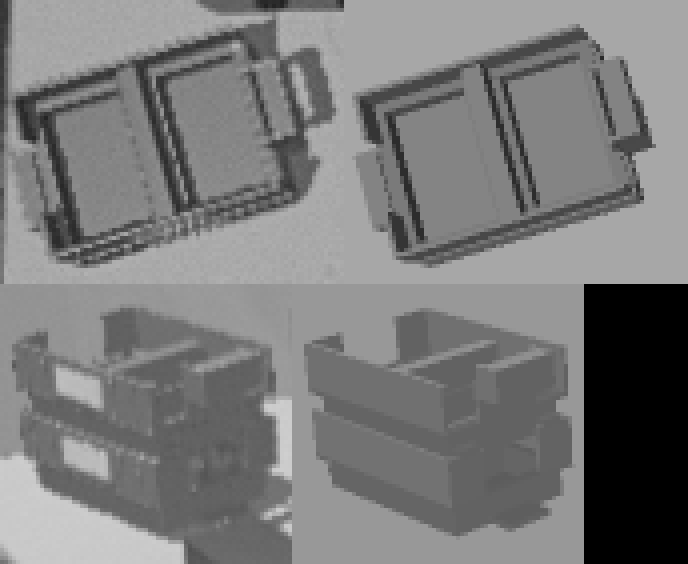

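Fit matches the seated pose. I'll confirm the heel height by a light touch on the hook top.

Request:
play_rows:
  motion:
    - {"x": 0.0265,"y": 0.011,"z": 0.007,"turn": 0,"jaw": 0}
    - {"x": 0.0265,"y": 0.011,"z": 0.007,"turn": 0,"jaw": 0}
    - {"x": 0.0265,"y": 0.011,"z": 0.007,"turn": 0,"jaw": 0}
    - {"x": 0.0265,"y": 0.011,"z": 0.007,"turn": 0,"jaw": 0}
    - {"x": 0.0265,"y": 0.011,"z": 0.007,"turn": 0,"jaw": 0}
    - {"x": 0.0265,"y": 0.011,"z": 0.007,"turn": 0,"jaw": 0}
    - {"x": 0.0265,"y": 0.011,"z": 0.007,"turn": 0,"jaw": 0}
    - {"x": 0.0265,"y": 0.011,"z": 0.005,"turn": 0,"jaw": 0}

```text
time_s: 25.5
tcp_pos: [0.4894, 0.0527, 0.2199]
tool_rot: [[-0.288, 0.958, -0.001], [0.958, 0.288, 0.001], [0.001, -0.0, -1.0]]
wrist_force: [0.2, -0.0, -0.1]
opening: 0.006
```

Request:
play_rows:
  motion:
    - {"x": 0,"y": 0,"z": 0.015,"turn": 0,"jaw": 0}
    - {"x": 0,"y": 0,"z": 0.015,"turn": 0,"jaw": 0}
    - {"x": 0,"y": 0,"z": 0.012,"turn": 0,"jaw": 0}
    - {"x": 0,"y": 0,"z": 0.008,"turn": 0,"jaw": 0}
    - {"x": 0,"y": 0,"z": 0.004,"turn": 0,"jaw": 0}
    - {"x": 0,"y": 0,"z": 0,"turn": 0,"jaw": 0}
    - {"x": 0,"y": 0,"z": 0,"turn": 0,"jaw": 0}
    - {"x": 0,"y": 0,"z": 0,"turn": 0,"jaw": 0}

```text
time_s: 26.3
tcp_pos: [0.4906, 0.0494, 0.1667]
tool_rot: [[-0.285, 0.959, 0.001], [0.959, 0.285, 0.0], [-0.0, 0.001, -1.0]]
wrist_force: [0.4, 0.2, 0.4]
opening: 0.002
```

Request:
play_rows:
  motion:
    - {"x": 0,"y": 0,"z": 0.004,"turn": 0,"jaw": 0}
    - {"x": 0,"y": 0,"z": 0.004,"turn": 0,"jaw": 0}
    - {"x": 0,"y": 0,"z": 0.003,"turn": 0,"jaw": 0}
    - {"x": 0,"y": 0,"z": 0.002,"turn": 0,"jaw": 0}
    - {"x": 0,"y": 0,"z": 0.001,"turn": 0,"jaw": 0}
    - {"x": 0,"y": 0,"z": 0,"turn": 0,"jaw": 0}
    - {"x": 0,"y": 0,"z": 0,"turn": 0,"jaw": 0}
    - {"x": 0,"y": 0,"z": 0,"turn": 0,"jaw": 0}

```text
time_s: 27.1
tcp_pos: [0.4903, 0.0493, 0.1523]
tool_rot: [[-0.285, 0.959, 0.0], [0.959, 0.285, -0.0], [-0.0, 0.0, -1.0]]
wrist_force: [-0.0, 0.1, -0.1]
opening: 0.005
```

Request:
play_rows:
  motion:
    - {"x": 0,"y": 0,"z": 0.001,"turn": 0,"jaw": 0}
    - {"x": 0,"y": 0,"z": 0.001,"turn": 0,"jaw": 0}
    - {"x": 0,"y": 0,"z": 0,"turn": 0,"jaw": 0}
    - {"x": 0,"y": 0,"z": 0,"turn": 0,"jaw": 0}
    - {"x": 0,"y": 0,"z": 0,"turn": 0,"jaw": 0}
    - {"x": 0,"y": 0,"z": 0,"turn": 0,"jaw": 0}
    - {"x": 0,"y": 0,"z": 0,"turn": 0,"jaw": 0}
    - {"x": 0,"y": 0,"z": 0,"turn": 0,"jaw": 0}

```text
time_s: 27.9
tcp_pos: [0.4902, 0.0493, 0.1502]
tool_rot: [[-0.285, 0.959, -0.0], [0.959, 0.285, -0.0], [-0.0, -0.0, -1.0]]
wrist_force: [-0.4, -0.1, 1.1]
opening: 0.007
```

Request:
play_rows:
  motion:
    - {"x": 0,"y": 0,"z": 0.001,"turn": 0,"jaw": 0}
    - {"x": 0,"y": 0,"z": 0,"turn": 0,"jaw": 0}
    - {"x": 0,"y": 0,"z": 0,"turn": 0,"jaw": 0}
    - {"x": 0,"y": 0,"z": 0.0005,"turn": 0,"jaw": 0}
    - {"x": 0,"y": 0,"z": 0,"turn": 0,"jaw": 0}
    - {"x": 0,"y": 0,"z": 0,"turn": 0,"jaw": 0}
    - {"x": 0,"y": 0,"z": 0,"turn": 0,"jaw": 0}
    - {"x": 0,"y": 0,"z": 0,"turn": 0,"jaw": 0}

```text
time_s: 28.7
tcp_pos: [0.4902, 0.0493, 0.1487]
tool_rot: [[-0.285, 0.959, -0.0], [0.959, 0.285, -0.0], [-0.0, -0.0, -1.0]]
wrist_force: [1.2, 0.5, 0.1]
opening: 0.007
```

Request:
play_rows:
  motion:
    - {"x": 0,"y": 0,"z": 0.0005,"turn": 0,"jaw": 0}
    - {"x": 0,"y": 0,"z": 0,"turn": 0,"jaw": 0}
    - {"x": 0,"y": 0,"z": 0,"turn": 0,"jaw": 0}
    - {"x": 0,"y": 0,"z": 0.0005,"turn": 0,"jaw": 0}
    - {"x": 0,"y": 0,"z": 0,"turn": 0,"jaw": 0}
    - {"x": 0,"y": 0,"z": 0,"turn": 0,"jaw": 0}
    - {"x": 0,"y": 0,"z": 0,"turn": 0,"jaw": 0}
    - {"x": 0,"y": 0,"z": 0,"turn": 0,"jaw": 0}

```text
time_s: 29.5
tcp_pos: [0.4903, 0.0493, 0.1483]
tool_rot: [[-0.285, 0.959, 0.0], [0.959, 0.285, -0.0], [-0.0, 0.0, -1.0]]
wrist_force: [-1.5, -0.6, 5.5]
opening: 0.006
```

Request:
play_rows:
  motion:
    - {"x": 0,"y": 0,"z": -0.005,"turn": 0,"jaw": 0}
    - {"x": 0,"y": 0,"z": -0.015,"turn": 0,"jaw": 0}
    - {"x": 0,"y": 0,"z": -0.025,"turn": 0,"jaw": 0}
    - {"x": 0,"y": 0,"z": -0.03,"turn": 0,"jaw": 0}
    - {"x": 0,"y": 0,"z": -0.03,"turn": 0,"jaw": 0}
    - {"x": -0.02,"y": -0.008,"z": -0.01,"turn": 0,"jaw": 0}
    - {"x": -0.03,"y": -0.01,"z": 0,"turn": 0,"jaw": 0}
    - {"x": -0.03,"y": -0.01,"z": 0,"turn": 0,"jaw": 0}

```text
time_s: 30.3
tcp_pos: [0.4862, -0.0359, 0.2633]
tool_rot: [[-0.287, 0.958, 0.001], [0.958, 0.287, -0.0], [-0.0, 0.001, -1.0]]
wrist_force: [0.6, 0.1, 0.2]
opening: 0.01
```

Request:
play_rows:
  motion:
    - {"x": -0.03,"y": -0.01,"z": 0,"turn": 0,"jaw": 0}
    - {"x": -0.03,"y": -0.01,"z": 0,"turn": 0,"jaw": 0}
    - {"x": -0.03,"y": -0.01,"z": 0,"turn": 0,"jaw": 0}
    - {"x": -0.03,"y": -0.01,"z": 0,"turn": 0,"jaw": 0}
    - {"x": -0.015,"y": -0.005,"z": 0,"turn": 0,"jaw": 0}
    - {"x": 0,"y": 0,"z": 0,"turn": 0,"jaw": 0}
    - {"x": 0,"y": 0,"z": 0,"turn": 0,"jaw": 0}
    - {"x": 0,"y": 0,"z": 0,"turn": 0,"jaw": 0}

```text
time_s: 31.1
tcp_pos: [0.4817, -0.1758, 0.2626]
tool_rot: [[-0.288, 0.958, -0.0], [0.958, 0.288, 0.001], [0.001, 0.0, -1.0]]
wrist_force: [0.2, 0.3, -0.0]
opening: 0.002
```

```bash
python3 -c "
from h import *
save('side','s10');save('top','t10')
for a,b,w in(('t9','t10',(120,185,210,256)),('s9','s10',(135,140,220,212))):
    x0,y0,x1,y1=w; A,B=[load(k)['color'][y0:y1,x0:x1].astype(int) for k in(a,b)]
    print(a,'mean diff',abs(A-B).mean(), 'big',(abs(A-B).max(2)>40).sum())
print(env.sense()['wrist_force'],env.sense()['time_s'])
"
```

```text
t9 mean diff 2.7659885237350026 big 0
s9 mean diff 1.140032679738562 big 0
[ 0.40306392 -0.21247513  0.24501376] 31.2
```

View pics/t10.png

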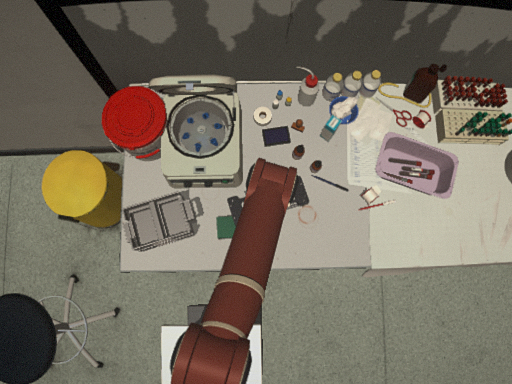

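View pics/s10.png

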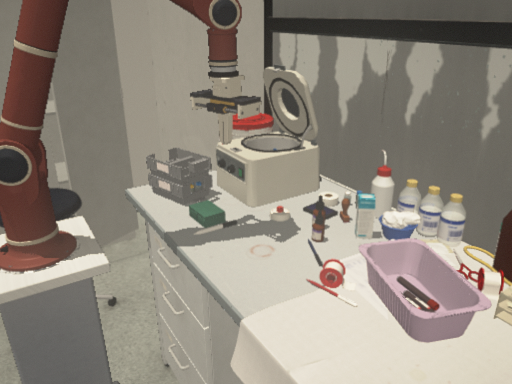

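The two totes are stacked at about (165, 222) in the top view and (180, 175) in the side view. The bystanders I can see look unmoved, and the arm is clear.

```bash
python3 -c "
from station import env
print(env.sign_off())"
```

```text
the job is handed in; nothing more can be done
None
```

The empty tote is stacked on the filled one, turned end for end, with its tongue under the lip and the heel end down. I handed the job in at about 31 s with the arm clear.

- **How it went in:** The interface cannot tilt the tool, so I could not hold the tote tipped.
  - I found the lip by a light touch of about 6 N, then backed off 3 mm and rested the heel end on the far rim.
  - I let go so the tongue end dropped onto the end wall. I worked the tip out at about 0.045 rad, less than the 0.15–0.3 rad you gave.
  - I then pushed the ridge so the tongue slid under the lip; the force readings stayed within about 3 N. The heel end dropped the last 8 mm by itself.
- **Checks that passed:**
  - A light touch (about 5.5 N) on the upper hook met it at z ≈ 0.1405 m, against 0.140 m when fully home. With the heel still up it would have been about 0.148 m.
  - The camera fit puts the upper tote within 0.2 mm of centre in x and y.
  - The pictures of the stack before and after that touch show no change.
- **Checks that disagreed:**
  - The same fit gave 0.014 rad of tongue-down tilt and a height of 60.5 mm instead of 62. I put this down to image resolution because the touch disagrees with it.
  - My side-camera and top-camera positions for the filled tote differ by 3–5 mm, so I can only say it stayed put to within that. The fits before and after, using the top camera, differ by about 1 mm.
- **Not measured:** I checked the bystanders only by eye. None looked moved, but the arm hid the timer and most of the marker in the last top view.

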